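# Put the immersion oil away under a glass dome

### The arm

A 7-joint arm with a two-finger parallel gripper is mounted at the origin on a cart in front of the work surface, level with it; the furniture and walls round the work are solid. World frame = base frame: x ahead of the robot, y to its left, z up, the work surface at z = 0. Lengths are in m, angles in degrees, forces in N, time in s.
With the tool pointing down it reaches from about 0.4 to 0.875 m from the base axis. Payload 4.4 kg.
Tool frame: the origin (TCP) lies midway between the tips of the shut fingers; the grasp point (between the pads) lies 19 mm behind it (bot.grip_point_offset is the z of the grasp point in the tool frame, in m); z points along the fingers, y is the direction in which the jaws open and shut (so a half turn about z gives the same grasp; the last joint's range is limited). The gripper opens to 85 mm and grips with 20 to 120 N. Pads are 22 mm wide; open, the fingers measure 114 mm over their backs; the gripper's body (76 mm by 85 mm) begins 54 mm behind the grasp point. The pads swing forward as they close: fully open they stand 13 mm farther back than shut.
Start: joints at [72.491, 36.005, 2.206, 86.941, -1.547, 57.084, -1.146], TCP at [0.154, -0.631, 0.231] pointing down, gripper open.
Joint ranges: [-175.42, 175.42], [-21.48, 121.26], [-71.46, 75.88], [10.55, 141.38], [-63.04, 243.04], [13.31, 113.54], [-168.57, 168.57]. Speed limits (degrees/s): [147.25, 147.25, 180, 180, 180, 180, 180].

### API

Orientations are given as [roll, pitch, yaw] about the fixed x, y, z axes, in that order (R = Rz(yaw) Ry(pitch) Rx(roll)).
In Python, from cell import bot gives the robot as it stands.
- The arm moves only by the tool servo_tool, never from a script. Its argument "plan" is a list that holds one entry, the list of rows, each a list of 6 numbers: the shift along the tool's x, y, z as a fraction of full scale, then the turn, a rotation vector about the tool's x, y, z as a fraction of full scale. In form: [[[tx, ty, tz, rx, ry, rz], ...]]. A call has exactly 5 rows; each row shifts and turns the commanded pose from where the row before left it, along the tool's axes as they then stand; what a row does not reach is not made up. Full scale, the value 1, is 0.025 m for a shift and 6 degrees for a turn. A row lasts 1/12 s, in which the tool goes at most 41.7 mm and 7.16 degrees, less where a joint would pass 70% of its speed; a pose out of reach is approached as far as the arm can. A call with a number of a shift or a turn outside -1 to 1 is refused whole. A call with a gripper value outside its range is refused whole. "claw" is the opening, from -1 (shut) to 1 (fully open), set as the call begins (left out, the last holds). The fingers move at their own pace and stop on an object; "newtons" is the grip in N (left out, the last holds). Time passes only in rows, so rows that do not move let the fingers close, or fill a call up. It gives the time, the measured TCP pose, the force and the opening at its end, in the units of the state.
- bot.read_state(): the state, without advancing time (a new reading comes with each control period).
- bot.grab_frame(name): name is "side" or "top"; returns a dict with "img" (384x512x3 uint8, red, green, blue), "depth" (384x512 float32, m along the optical axis (not along the pixel's ray), 0 where there is no reading), "vfov" (degrees; the focal length in pixels is half the picture's height over the tangent of half this angle, whatever the lens; pixels are square), "cx", "cy" (the principal point, pixels), "k1" (the pictures are not rectified: a ray, as slopes to the right and down, at radius r is drawn at 1 + k1 r^2 times it, then the intrinsics apply), "rvec" (rotation vector, rad) and "tvec" (3), from world to camera coordinates, as OpenCV has them. Camera axes: x right, y down, z forward; pixel columns grow to the right and rows downward; lengths in m; the calibration is good to about 2 mm. A picture is of the moment at which its call begins.
- bot.hand_in(): hands the job in, once; it reports no verdict.
Trained networks look in a picture, given as the dict that the camera call returned (one of the last four; its "shot" number tells which), for a name from the list of things; names that differ only in an ending like _2 or _b are one class to them, and where a whole thing is asked for, a point or a joint stands for the part that bears it (a point fixed in the world has none). Each returns a list of dicts, best first, with "conf" (0 to 1); they miss things now and then, are a little off and sometimes report something else, mostly with a low value. They report only what shows in the picture. A call takes as long as a camera call. They do not tell look-alikes from the thing itself.
- bot.find_in(picture, name): "position" ([column, row] in pixels, amid what is visible of it).
- bot.outline_of(picture, name): "mask" (384x512 bool, what is visible of it) and "position" ([column, row] in pixels, amid what is visible of it).
- bot.landmark_of(picture, name): "position" ([column, row] in pixels: a listed point, or the origin of a listed thing).
The state is a dict: "time": time; "joint_pos": joint angles; "joint_vel": joint speeds; "effort": joint torques, N m; "tool_pos": TCP position; "ee_rot": TCP orientation; "force": force on the tool from outside, world axes, zero at the start; "ft_torque": the same for the moment, N m; "opening": opening from 0.0 (shut) to 1.0 (fully open).
Only numpy, scipy, OpenCV 4.12 (cv2) and the standard library are available. Lean on these libraries where they do the work, as an engineer would, in place of code of your own. Each camera call takes 0.05 s, during which the arm holds its last target.

### The job

Put the immersion oil (the small amber bottle with a black cap) away dust-tight. Draw the steel tray towards you until the whole tray is out from under the bench shelf, its glass dish still standing on it; stand the bottle upright in the dish; then close it with the dish's twin (the low, wide glass dish draining mouth-down), mouth-down, so that the two flat rims meet all round. Set glass and bottle down without dropping or tipping them over, and leave the narrow beaker, the pen and the forceps where they are.

Things in the scene. Friction and masses are not known exactly. Their poses are not given: they have to be found in the camera images.
- shelf: Fixed bench shelf (riser): white board 160 x 440 x 16 mm on four thin steel legs, top 115 mm and underside 99 mm above the worktop; bottles and boxes on its back half. Origin on the worktop under the board's centre; x points away from the robot across the 160 mm depth, y along its 440 mm length. The legs leave a gap 380 mm wide.
- shelf_front (a point): Middle of the front upper edge of the shelf board (axes as the shelf): whatever has negative x here is in front of the shelf.
- tray: Flat steel tray 200 x 150 mm, 0.45 kg, loose; floor 4 mm thick, rim 5 mm wide, 6 mm above the floor. Its back end is pushed 75 to 100 mm under the shelf. Origin: centre of the underside; x along the 200 mm to the back end, away from the robot. Fingertips pressed on the floor of the free front part with 10 to 20 N drag it by friction; if they slip, the front rim catches them.
- tray_press (a point): Point on the upper side of the tray's floor, in the middle of the free front part, 40 mm behind the front edge.
- tray_back_left (a point): Back left corner of the tray (its far end, +y side), at rim height; axes as the tray.
- tray_back_right (a point): Back right corner of the tray (its far end, -y side), at rim height; axes as the tray.
- dish: Low round glass dish standing mouth-up on the back part of the tray, loose, 0.11 kg: 40 mm high, straight body 62 mm outside and 54 mm inside diameter, floor 5 mm thick, and round the mouth a flat flange 70 mm in diameter, 5 mm high, 54 mm inside (a flat rim 8 mm wide). Origin at the centre of its underside, z up out of the mouth.
- dish_rim (a point): Centre of the dish's mouth in the plane of its flat rim, 40 mm above its underside.
- cover: The dish's twin, same shape and size, standing mouth-down on the worktop at the start: flange 70 mm in diameter below (lowest 5 mm), 62 mm body above it, closed flat top 40 mm above. 0.11 kg. Origin at the centre of its mouth in the rim plane (the underside as it stands), z towards the closed end. Grip it by the 62 mm body, above the flange.
- beaker: Bystander: narrow small glass beaker, mouth-down on the worktop, 44 mm body, 48 mm at the mouth, 58 mm high. Origin at the centre of its underside (mouth). Too narrow to close the dish. Leave it.
- oil: Small amber glass bottle, upright on the worktop, 45 g: body 29 mm in diameter and straight up to 34 mm, sloping shoulder to 44 mm, ribbed black screw cap (fixed) 19 mm in diameter from 44 to 59 mm. Origin at the centre of its underside, z up. Standing in the dish its cap is 9 to 24 mm above the dish's rim, so hold it by the cap; the closed cover leaves 11 mm above it.
- marker: Bystander: black marker pen 135 mm long, lying on the worktop. Leave it.
- tweezers: Bystander: steel forceps 132 mm long, lying on the worktop. Leave them.
Not all that is in view belongs to the job. Leave any green or pink look-alike of the cover alone.

How it is judged (in metres and radians):
On the way, in this order (a step that is already met when the one before it is completed fails the run):
1. the whole tray is out from under the shelf, the dish standing on it (x of each of tray_back_left, tray_back_right in the frame of shelf_front below 0 m and z of dish in the frame of tray between 0.001 and 0.008 m), for 0.2 s.
2. the bottle stands in the dish (horizontal distance between oil and dish below 0.016 m and z of oil in the frame of dish below 0.009 m and angle between oil's own z axis and vertical below 0.12 rad), for 0.2 s.
At the end, for the whole second after the job is handed in: Whole tray in front of the shelf's front edge, flat on the worktop; dish level on its floor; bottle upright (7 degrees) on the dish's floor; twin dish mouth-down on the dish, rim on rim, centres within 5 mm, level within 3 degrees, rims within 3 mm in height; all at rest (all of step 1 and all of step 2 and angle between tray's own z axis and vertical below 0.03 rad and angle between dish's own z axis and vertical below 0.04 rad and horizontal distance between cover and dish_rim below 0.005 m and z of cover in the frame of dish_rim between -0.003 and 0.003 m and angle between cover's own z axis and vertical below 0.05 rad and linear speed of each of cover, tray below 0.01 m/s and linear speed of oil below 0.02 m/s); the robot touches nothing.
It fails at once if the cover is dropped (let go to fall more than about 12 mm) (linear speed of cover above 0.5 m/s and contact force between cover and the fingers below 0.05 N).
It fails at once if the bottle is dropped (let go to fall more than about 12 mm) (linear speed of oil above 0.5 m/s and contact force between oil and the fingers below 0.05 N).
It fails at once if the dish is tipped over or the bottle or cover knocked over (angle between dish's own z axis and vertical above 0.5 rad or angle between any of oil, cover's own z axis and vertical above 1 rad).
It fails at once if a bystander (beaker, marker, forceps) is moved by more than 30 mm (distance of any of beaker, marker, tweezers from where it was at the start of the episode above 0.03 m).
It also fails if it takes over 69 s, if anything falls off the work surface, if the arm or the gripper's body presses on something with over 40 N, if the wrist force passes 120 N, or if a joint passes its speed limit or range.

## Working session

There is one attempt and no reset: what is moved stays moved. The work goes in short steps, Python scripts to look and compute and a tool call to move; the robot and the scene stay as the last step left them, time stands still between calls to the robot, and variables do not carry over. Pictures are saved under pics/ and viewed, and the job is handed in when it is done.

Besides the shell and the picture viewer there is one more tool, called after "Request:" by a JSON object that holds its "api" and its "payload", one argument or row to a line. servo_tool: Moves the arm, as the interface text tells. Its arguments: {"type":"object","properties":{"plan":{"type":"array"},"claw":{"type":"number"},"newtons":{"type":"number"}},"required":["plan"]}

```bash
ls; mkdir -p pics; cat > h.py <<'E'
import numpy as np,cv2
from scipy.spatial.transform import Rotation as R
from cell import bot
def cam(f):
    fl=f["img"].shape[0]/2/np.tan(np.radians(f["vfov"])/2)
    Rm=cv2.Rodrigues(np.array(f["rvec"],float))[0]; t=np.array(f["tvec"],float).ravel()
    return fl,Rm,t
def ray(f,p):
    fl,Rm,t=cam(f); d=np.array([(p[0]-f["cx"])/fl,(p[1]-f["cy"])/fl]); u=d.copy()
    for _ in range(20): u=d/(1+f["k1"]*(u@u))
    return -Rm.T@t, Rm.T@np.array([u[0],u[1],1.]),u
def onz(f,p,z):
    o,d,_=ray(f,p); return o+d*(z-o[2])/d[2]
def proj(f,X):
    fl,Rm,t=cam(f); c=Rm@np.array(X)+t; u=c[:2]/c[2]; u=u*(1+f["k1"]*(u@u)); return u*fl+[f["cx"],f["cy"]]
def tri(f1,p1,f2,p2):
    o1,d1,_=ray(f1,p1);o2,d2,_=ray(f2,p2)
    s=np.linalg.lstsq(np.c_[d1,-d2],o2-o1,rcond=None)[0]
    a=o1+d1*s[0];b=o2+d2*s[1]; return (a+b)/2,np.linalg.norm(a-b)
def cloud(f):
    fl,Rm,t=cam(f); h,w=f["depth"].shape
    px=np.stack(np.meshgrid(np.arange(w),np.arange(h)),-1).reshape(-1,1,2).astype(float)
    d=(px[:,0]-[f["cx"],f["cy"]])/fl; u=d.copy()
    for _ in range(20): u=d/(1+f["k1"]*(u**2).sum(1,keepdims=True))
    z=f["depth"].reshape(-1,1); P=np.c_[u,np.ones(len(u))]*z
    W=(P-t)@Rm; W[z[:,0]==0]=np.nan
    return W.reshape(h,w,3)
E
cat > a.py <<'E'
from h import *
fs={n:bot.grab_frame(n) for n in("side","top")}
for n,f in fs.items():
    cv2.imwrite(f"pics/{n}0.png",f["img"][:,:,::-1])
    print(n,-cam(f)[1].T@cam(f)[2],f["vfov"],f["k1"])
names=["tray_press","tray_back_left","tray_back_right","tray","shelf_front","dish","dish_rim","cover","beaker","oil","marker","tweezers"]
for nm in names:
    r={}
    for n,f in fs.items():
        l=bot.landmark_of(f,nm); r[n]=l
        print(nm,n,[(np.round(x["position"],1).tolist(),round(x["conf"],2)) for x in l[:4]])
    if r["side"] and r["top"]: print("   ",np.round(tri(fs["side"],r["side"][0]["position"],fs["top"],r["top"][0]["position"])[0],4),tri(fs["side"],r["side"][0]["position"],fs["top"],r["top"][0]["position"])[1].round(4))
s=bot.read_state();print(s["time"],s["tool_pos"],s["ee_rot"],s["opening"],bot.grip_point_offset)
E
python3 a.py
```

```text
pics
side [ 0.11279721 -0.99219328  0.47877197] 55.400435601716076 -0.06151269932506235
top [ 0.28211856 -0.03498136  1.71610201] 42.27170912342869 -0.04286595185363606
tray_press side [([269.3, 209.0], 0.69)]
tray_press top [([249.7, 183.0], 0.86)]
    [ 0.6167 -0.0671  0.0142] 0.0004
tray_back_left side [([299.7, 198.4], 0.59)]
tray_back_left top [([250.6, 182.1], 0.33)]
    [ 0.6564 -0.0927  0.0441] 0.0952
tray_back_right side [([325.7, 209.8], 0.85), ([297.4, 194.5], 0.16)]
tray_back_right top []
tray side [([283.6, 210.9], 0.77), ([312.1, 267.4], 0.56)]
tray top [([250.9, 167.4], 0.87)]
    [ 0.6728 -0.0685 -0.0024] 0.0074
shelf_front side [([287.6, 170.4], 0.81)]
shelf_front top [([239.1, 153.2], 0.82), ([314.4, 235.2], 0.53)]
    [ 0.6995 -0.0291  0.1175] 0.008
dish side [([296.6, 205.5], 0.64)]
dish top [([251.8, 154.5], 0.4)]
    [ 0.7187 -0.0708  0.008 ] 0.0046
dish_rim side [([298.3, 193.6], 0.87), ([198.4, 185.1], 0.32)]
dish_rim top [([254.3, 152.4], 0.66)]
    [ 0.7165 -0.079   0.0525] 0.0015
cover side [([284.3, 250.4], 0.67), ([297.9, 198.8], 0.66), ([246.5, 261.7], 0.56)]
cover top [([285.1, 247.3], 0.87), ([313.2, 207.2], 0.86), ([314.6, 239.7], 0.85)]
    [ 0.4736 -0.2372 -0.0165] 0.1698
beaker side [([203.1, 187.1], 0.45)]
beaker top [([150.7, 209.9], 0.75)]
    [ 0.5144  0.2757 -0.0076] 0.0001
oil side [([313.3, 267.1], 0.66)]
oil top [([340.3, 201.6], 0.53)]
    [ 5.624e-01 -3.877e-01  3.000e-04] 0.0004
marker side [([242.9, 296.1], 0.73), ([325.8, 206.6], 0.65)]
marker top [([249.5, 183.7], 0.68), ([345.9, 260.5], 0.67), ([254.4, 151.9], 0.63)]
    [ 0.6029 -0.0529 -0.2971] 0.1461
tweezers side [([227.3, 178.2], 0.62)]
tweezers top [([138.4, 177.7], 0.56), ([240.3, 140.0], 0.17)]
    [ 0.6307  0.3246 -0.0056] 0.0071
1.3 [ 0.15441118 -0.6314266   0.23132545] [ 1.79997720e+02 -3.46314033e-03  1.37381096e+01] 1.0025745413195775 -0.0187
```

```bash
python3 - <<'E'
import cv2
a=cv2.imread("pics/side0.png");b=cv2.imread("pics/top0.png")
cv2.imwrite("pics/side0z.png",cv2.resize(a[140:320,170:370],None,fx=4,fy=4,interpolation=cv2.INTER_CUBIC)[:600,:800])
cv2.imwrite("pics/top0z.png",cv2.resize(b[120:280,120:370],None,fx=3.2,fy=3.2,interpolation=cv2.INTER_CUBIC))
E
```

```text
(no output)
```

View pics/side0.png

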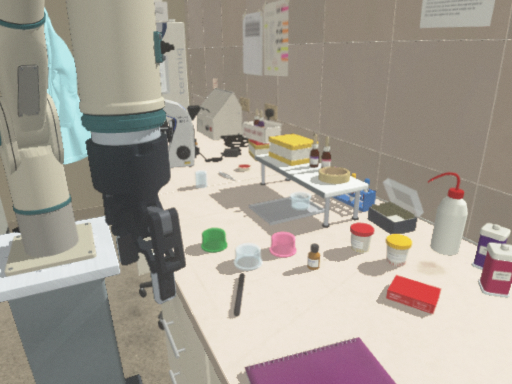

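View pics/side0z.png

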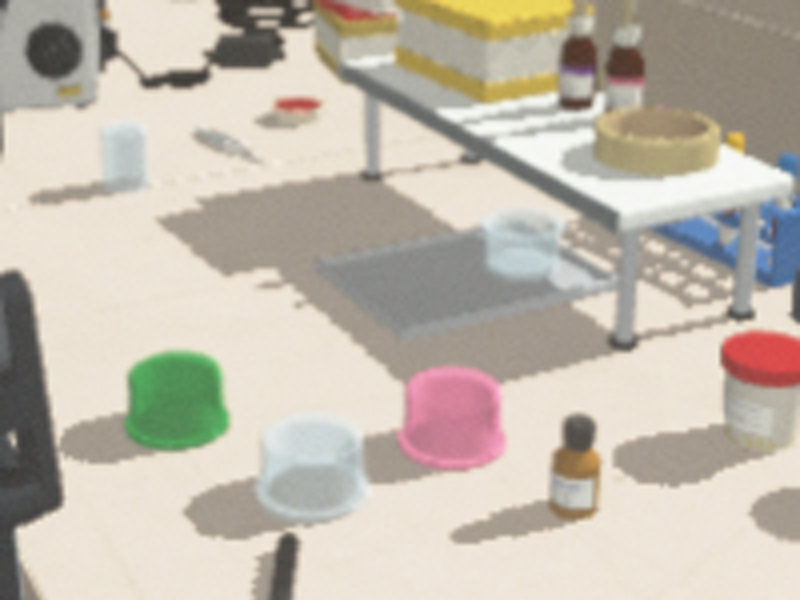

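View pics/top0z.png

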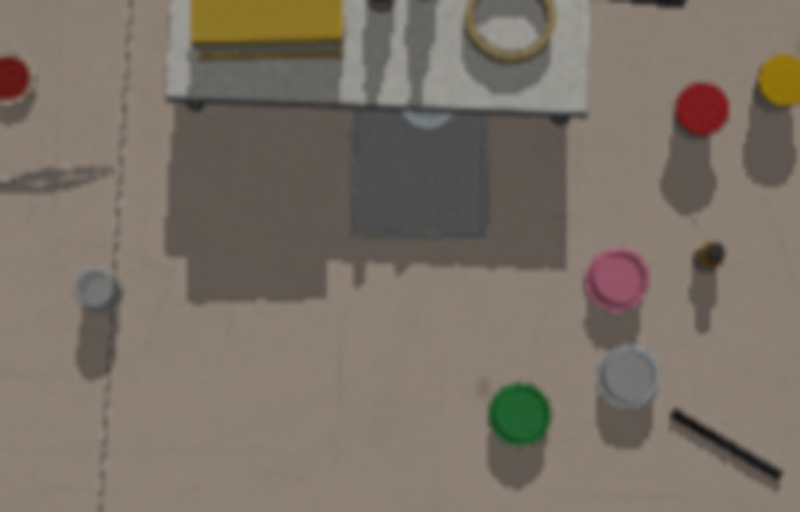

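The three low, wide candidates for the cover are:
- Green, at side (214,240).
- Pink, at side (283,244).
- Clear, at side (247,258), which is top (316,237).

The clear one is the cover: it's a clear glass twin with a 70 mm flange at the bottom. The clear thing at side (201,179) is the narrow beaker. The bottle is at side (313,257), top (342,199). Next I'll measure more precisely.

```bash
cat > b.py <<'E'
from h import *
fs={n:bot.grab_frame(n) for n in("side","top")}
S,T=fs["side"],fs["top"]
print("cover",tri(S,(246.5,261.7),T,(314.6,239.7)))
C={n:cloud(f) for n,f in fs.items()}
for nm in["cover","oil","tray","dish"]:
    for n,f in fs.items():
        for o in bot.outline_of(f,nm)[:5]:
            m=o["mask"]; P=C[n][m]; P=P[~np.isnan(P[:,0])]
            ys,xs=np.where(m)
            print(nm,n,round(o["conf"],2),np.round(o["position"],1),"bbox",xs.min(),xs.max(),ys.min(),ys.max(),m.sum(),"xyz pct",np.round(np.percentile(P,[3,50,97],axis=0),3).tolist() if len(P) else None)
            if nm=="cover" and n=="top":
                (c,r)=cv2.minEnclosingCircle(np.c_[xs,ys].astype(np.float32)); print("   circ",c,r, onz(f,c,0.02), onz(f,[xs.mean(),ys.mean()],.02))
            if nm=="tray" and n=="top":
                w=np.array([onz(f,p,0.008) for p in np.c_[xs,ys]])[:,:2]
                print("   rect",cv2.minAreaRect(w.astype(np.float32)))
b=cv2.resize(S["img"][225:275,225:330,::-1],None,fx=7,fy=7,interpolation=cv2.INTER_CUBIC);cv2.imwrite("pics/crop1.png",b)
E
python3 b.py
```

```text
cover (array([ 0.42767299, -0.29758471,  0.00347173]), np.float64(0.0036605152667794952))
cover side 0.9 [247.9 257.3] bbox 234 260 244 270 605 xyz pct [[0.403, -0.329, 0.003], [0.424, -0.318, 0.03], [0.453, -0.281, 0.041]]
cover side 0.7 [212.  244.5] bbox 202 227 227 251 534 xyz pct [[0.36, -0.215, 0.003], [0.384, -0.202, 0.03], [0.414, -0.164, 0.041]]
cover side 0.6 [282.6 240.9] bbox 270 295 232 255 547 xyz pct [[0.506, -0.317, 0.004], [0.528, -0.303, 0.032], [0.56, -0.264, 0.041]]
cover top 0.87 [284.  248.1] bbox 271 291 240 258 320 xyz pct [[0.362, -0.21, 0.001], [0.389, -0.181, 0.04], [0.418, -0.15, 0.048]]
   circ (281.4007568359375, 248.1717529296875) 10.466666221618652 [ 0.39257031 -0.18092033  0.02      ] [ 0.39043991 -0.18144231  0.02      ]
cover top 0.65 [314.2 208.6] bbox 303 322 198 217 324 xyz pct [[0.507, -0.313, 0.003], [0.533, -0.283, 0.04], [0.565, -0.256, 0.048]]
   circ (312.2303466796875, 207.1629180908203) 10.269011497497559 [ 0.53693507 -0.28570526  0.02      ] [ 0.53637536 -0.2858513   0.02      ]
cover top 0.54 [316.4 237.9] bbox 307 326 227 246 316 xyz p
[... 958 characters left out ...]
.003], [0.644, -0.068, 0.006], [0.71, 0.001, 0.014]]
   rect ((0.648845374584198, -0.06879406422376633), (0.14908649027347565, 0.1388370841741562), 89.3329849243164)
dish side 0.86 [295.7 199.2] bbox 289 310 191 209 356 xyz pct [[0.693, -0.105, 0.002], [0.719, -0.086, 0.031], [0.781, 0.014, 0.045]]
dish side 0.31 [280.3 211.3] bbox 248 323 197 223 1054 xyz pct [[0.578, -0.142, 0.003], [0.654, -0.083, 0.005], [0.772, 0.005, 0.011]]
dish top 0.57 [252.3 158.5] bbox 247 258 156 161 54 xyz pct [[0.691, -0.091, 0.003], [0.699, -0.073, 0.042], [0.716, -0.055, 0.053]]
dish top 0.21 [347.6 258.7] bbox 330 363 248 269 130 xyz pct [[0.333, -0.458, 0.004], [0.362, -0.41, 0.014], [0.395, -0.352, 0.021]]
```

View pics/crop1.png

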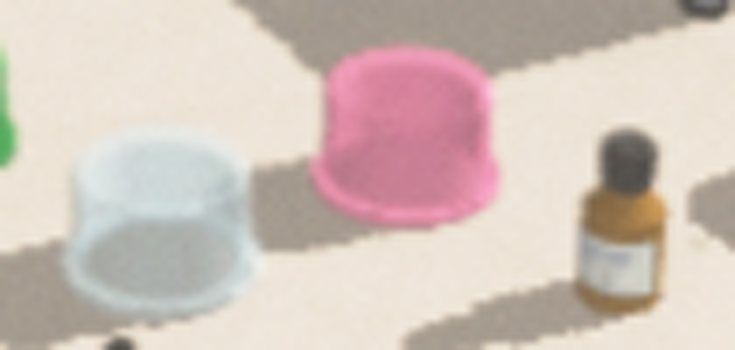

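The crop confirms it: the clear dish with its flange on the worktop, left of centre, is the cover. Pink and the bottle lie to its right. Now turning to yaw 0 and travelling to the tray.

Request:
{"api": "servo_tool", "payload": {
  "plan": [
    [[0.5,-0.3,0,0,0,0.763],[0.6,-0.4,0,0,0,0.763],[0.7,-0.5,0,0,0,0.764],[0.7,-0.7,0,0,0,0],[0.7,-0.7,0,0,0,0]]
  ],
  "claw": -1,
  "newtons": 40
}}

```text
time: 2.22
tool_pos: [0.23, -0.5595, 0.2313]
ee_rot: [180.0, 0.0, -0.1]
force: [0.3, -0.6, 0.1]
opening: 0.3
```

Request:
{"api": "servo_tool", "payload": {
  "plan": [
    [[0.75,-0.95,0,0,0,0],[0.75,-0.95,0,0,0,0],[0.75,-0.95,0,0,0,0],[0.75,-0.95,0,0,0,0],[0.75,-0.95,0,0,0,0]]
  ]
}}

```text
time: 2.63
tool_pos: [0.324, -0.4401, 0.2315]
ee_rot: [180.0, -0.0, -0.0]
force: [0.8, -0.4, -0.3]
opening: -0.004
```

Request:
{"api": "servo_tool", "payload": {
  "plan": [
    [[0.75,-0.95,0,0,0,0],[0.75,-0.95,0,0,0,0],[0.75,-0.95,0,0,0,0],[0.75,-0.95,0,0,0,0],[0.75,-0.95,0,0,0,0]]
  ]
}}

```text
time: 3.05
tool_pos: [0.4178, -0.3214, 0.2316]
ee_rot: [180.0, -0.0, -0.0]
force: [0.8, -0.6, 0.1]
opening: 0.001
```

Request:
{"api": "servo_tool", "payload": {
  "plan": [
    [[0.75,-0.95,0,0,0,0],[0.75,-0.95,0,0,0,0],[0.75,-0.95,0,0,0,0],[0.75,-0.95,0,0,0,0],[0.75,-0.95,0,0,0,0]]
  ]
}}

```text
time: 3.47
tool_pos: [0.5116, -0.2025, 0.2315]
ee_rot: [180.0, -0.0, 0.0]
force: [0.4, -0.0, -0.4]
opening: -0.001
```

Request:
{"api": "servo_tool", "payload": {
  "plan": [
    [[0.79,-0.96,0.4,0,0,0],[0.79,-0.96,0.4,0,0,0],[0.79,-0.96,0.4,0,0,0],[0.79,-0.96,0.6,0,0,0],[0.79,-0.96,0.6,0,0,0]]
  ]
}}

```text
time: 3.88
tool_pos: [0.6107, -0.0825, 0.1712]
ee_rot: [180.0, -0.1, -0.0]
force: [0.0, -0.6, -0.0]
opening: -0.004
```

Request:
{"api": "servo_tool", "payload": {
  "plan": [
    [[0,-0.5,0.8,0,0,0],[0,0,0.8,0,0,0],[0,0,0.8,0,0,0],[0,0,0.8,0,0,0],[0,0,0.8,0,0,0]]
  ]
}}

```text
time: 4.3
tool_pos: [0.6097, -0.0711, 0.0704]
ee_rot: [180.0, -0.0, 0.0]
force: [0.5, 0.1, 0.1]
opening: 0.003
```

Request:
{"api": "servo_tool", "payload": {
  "plan": [
    [[0,-0.1,0.7,0,0,0],[0,0,0.7,0,0,0],[0,0,0.5,0,0,0],[0,0,0.3,0,0,0],[0,0,0.1,0,0,0]]
  ]
}}

```text
time: 4.72
tool_pos: [0.6088, -0.0688, 0.0126]
ee_rot: [-180.0, 0.1, -0.0]
force: [0.0, 0.3, 1.1]
opening: 0.001
```

Request:
{"api": "servo_tool", "payload": {
  "plan": [
    [[0,0,0.08,0,0,0],[0,0,0.08,0,0,0],[0,0,0.06,0,0,0],[0,0,0.06,0,0,0],[0,0,0.06,0,0,0]]
  ]
}}

```text
time: 5.13
tool_pos: [0.6099, -0.0689, 0.0058]
ee_rot: [180.0, -0.1, -0.0]
force: [0.6, 0.1, -0.2]
opening: 0.002
```

Request:
{"api": "servo_tool", "payload": {
  "plan": [
    [[0,0,0.06,0,0,0],[0,0,0.06,0,0,0],[0,0,0.04,0,0,0],[0,0,0.04,0,0,0],[0,0,0,0,0,0]]
  ]
}}

```text
time: 5.55
tool_pos: [0.6098, -0.0688, 0.004]
ee_rot: [-180.0, -0.1, -0.0]
force: [-7.2, 1.0, 27.1]
opening: -0.0
```

Request:
{"api": "servo_tool", "payload": {
  "plan": [
    [[-0.05,0,-0.03,0,0,0],[-0.1,0,0,0,0,0],[-0.15,0,0,0,0,0],[-0.2,0,0,0,0,0],[-0.2,0,0,0,0,0]]
  ]
}}

```text
time: 5.97
tool_pos: [0.599, -0.0691, 0.0041]
ee_rot: [179.9, -0.8, 0.0]
force: [6.4, -0.5, 9.4]
opening: 0.001
```

```bash
cat > c.py <<'E'
from h import *
import sys
fs={n:bot.grab_frame(n) for n in("side","top")}
for n,f in fs.items():
    for nm in["tray","dish"]:
        for o in bot.outline_of(f,nm)[:1]:
            P=cloud(f)[o["mask"]];P=P[~np.isnan(P[:,0])]
            print(nm,n,np.round(np.percentile(P,[3,50,97],axis=0),3).tolist())
    cv2.imwrite(f"pics/{n}{sys.argv[1]}.png",cv2.resize(f["img"][130:290,150:350,::-1],None,fx=3.5,fy=3.5))
for nm in["tray_press","dish","dish_rim","tray_back_left","tray_back_right"]:
    r=[bot.landmark_of(fs[n],nm) for n in("side","top")]
    print(nm,[[(np.round(x["position"],1).tolist(),round(x["conf"],2)) for x in q[:2]] for q in r])
    if r[0] and r[1]: print(tri(fs["side"],r[0][0]["position"],fs["top"],r[1][0]["position"]))
E
python3 c.py 1
```

```text
tray side [[0.578, -0.142, 0.002], [0.663, -0.092, 0.005], [0.772, 0.006, 0.011]]
dish side [[0.694, -0.106, 0.008], [0.717, -0.089, 0.032], [0.751, -0.045, 0.046]]
tray top [[0.558, -0.143, -0.002], [0.657, -0.014, 0.007], [0.715, 0.006, 0.409]]
dish top [[0.587, -0.142, -0.002], [0.665, -0.013, 0.006], [0.715, 0.005, 0.017]]
tray_press [[([268.4, 211.1], 0.78), ([297.2, 201.0], 0.18)], []]
dish [[([300.0, 201.4], 0.78)], [([315.4, 236.0], 0.53)]]
(array([ 0.48536997, -0.31308238,  0.14689859]), np.float64(0.13726157100885406))
dish_rim [[([312.3, 267.5], 0.69), ([299.8, 195.5], 0.65)], []]
tray_back_left [[([298.0, 196.4], 0.82)], []]
tray_back_right [[([327.2, 207.8], 0.84)], []]
```

View pics/side1.png

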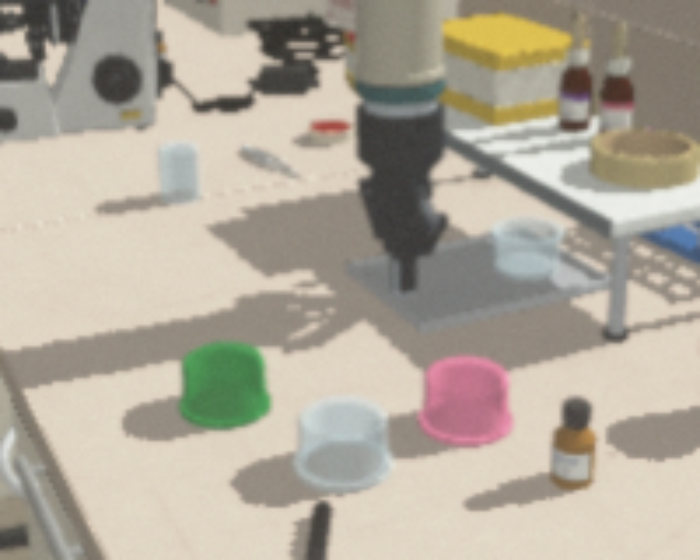

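The tray hasn't moved and the fingers slid about 10 mm. I'll press harder and keep dragging.

Request:
{"api": "servo_tool", "payload": {
  "plan": [
    [[0,0,0.06,0,0,0],[-0.05,0,0.02,0,0,0],[-0.1,0,0,0,0,0],[-0.15,0,0,0,0,0],[-0.15,0,0,0,0,0]]
  ]
}}

```text
time: 7.18
tool_pos: [0.5927, -0.0692, 0.0041]
ee_rot: [179.9, -1.4, 0.0]
force: [10.7, 0.8, 15.2]
opening: -0.003
```

```bash
python3 c.py 2|head -2
```

```text
tray side [[0.576, -0.142, 0.003], [0.662, -0.092, 0.005], [0.77, 0.004, 0.011]]
dish side [[0.691, -0.105, 0.007], [0.718, -0.088, 0.031], [0.751, -0.044, 0.045]]
```

Request:
{"api": "servo_tool", "payload": {
  "plan": [
    [[-0.2,0,0.02,0,0,0],[-0.2,0,0,0,0,0],[-0.2,0,0,0,0,0],[-0.2,0,0,0,0,0],[-0.2,0,0,0,0,0]]
  ]
}}

```text
time: 8.4
tool_pos: [0.57, -0.0694, 0.0041]
ee_rot: [179.9, -1.7, 0.0]
force: [13.5, 0.6, 19.5]
opening: 0.001
```

```bash
python3 c.py 3|head -2
```

```text
tray side [[0.553, -0.143, 0.002], [0.637, -0.094, 0.005], [0.745, 0.003, 0.01]]
dish side [[0.668, -0.106, 0.005], [0.693, -0.088, 0.031], [0.728, -0.044, 0.045]]
```

The tray and dish are now moving together, about 24 mm so far. Continuing.

Request:
{"api": "servo_tool", "payload": {
  "plan": [
    [[-0.2,0,0,0,0,0],[-0.25,0,0,0,0,0],[-0.25,0,0,0,0,0],[-0.25,0,0,0,0,0],[-0.25,0,0,0,0,0]]
  ]
}}

```text
time: 9.62
tool_pos: [0.5414, -0.0697, 0.004]
ee_rot: [179.8, -1.8, 0.0]
force: [14.6, 0.2, 22.6]
opening: -0.001
```

Request:
{"api": "servo_tool", "payload": {
  "plan": [
    [[-0.25,0,0,0,0,0],[-0.25,0,0,0,0,0],[-0.25,0,0,0,0,0],[-0.25,0,0,0,0,0],[-0.25,0,0,0,0,0]]
  ]
}}

```text
time: 10.03
tool_pos: [0.5108, -0.0698, 0.004]
ee_rot: [179.8, -1.8, 0.0]
force: [15.6, -0.8, 24.6]
opening: 0.001
```

Request:
{"api": "servo_tool", "payload": {
  "plan": [
    [[-0.25,0,0,0,0,0],[-0.25,0,0,0,0,0],[-0.2,0,0,0,0,0],[-0.1,0,0,0,0,0],[-0.05,0,0,0,0,0]]
  ]
}}

```text
time: 10.45
tool_pos: [0.4876, -0.0701, 0.004]
ee_rot: [179.8, -1.1, 0.0]
force: [14.8, 0.6, 20.6]
opening: -0.0
```

```bash
python3 c.py 4
```

```text
tray side [[0.474, -0.143, 0.001], [0.557, -0.097, 0.005], [0.665, 0.002, 0.011]]
dish side [[0.586, -0.107, 0.009], [0.611, -0.089, 0.031], [0.644, -0.046, 0.045]]
tray top [[0.482, -0.142, -0.002], [0.62, -0.06, 0.006], [0.668, 0.002, 0.016]]
dish top [[0.594, -0.105, 0.006], [0.626, -0.079, 0.015], [0.648, -0.05, 0.05]]
tray_press [[], [([345.7, 257.7], 0.33), ([136.8, 178.2], 0.24)]]
dish [[([269.5, 209.4], 0.78)], [([252.2, 182.2], 0.62)]]
(array([ 0.61667802, -0.07454347,  0.01640012]), np.float64(0.005445752838865299))
dish_rim [[([270.0, 202.7], 0.74), ([269.7, 200.8], 0.65)], [([253.7, 184.2], 0.61)]]
(array([ 0.60925913, -0.0812027 ,  0.04200388]), np.float64(0.004178168608004001))
tray_back_left [[([269.9, 202.0], 0.89)], [([230.1, 169.2], 0.77)]]
(array([0.66251993, 0.00475214, 0.0034156 ]), np.float64(0.007657230775282315))
tray_back_right [[([298.1, 218.5], 0.7), ([269.6, 200.1], 0.67)], [([270.6, 167.2], 0.72)]]
(array([ 0.67866499, -0.13977382, -0.00160928]), np.float64(0.000916668709723592))
```

View pics/top4.png

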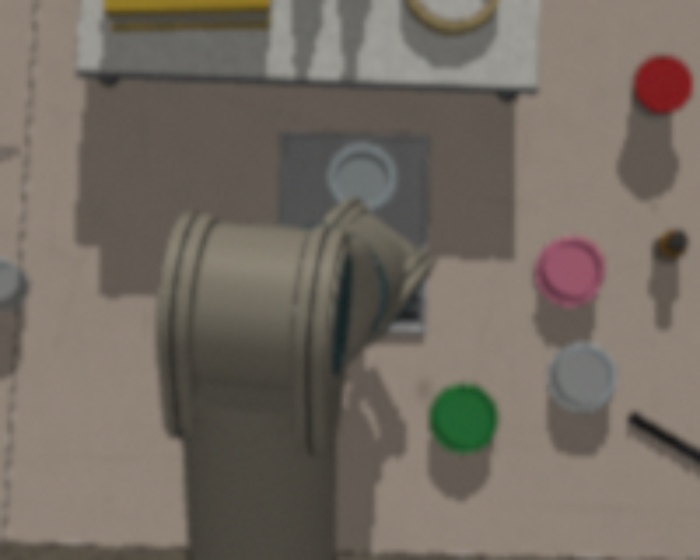

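The tray's back corners are at x≈0.66–0.68 and the shelf edge is at ≈0.70, so the whole tray is out, with the dish still standing on it. Lifting and heading for the bottle.

Request:
{"api": "servo_tool", "payload": {
  "plan": [
    [[0,0,-0.2,0,0,0],[0,0,-0.4,0,0,0],[0,0,-0.8,0,0,0],[0,0,-1,0,0,0],[0,0,-1,0,0,0]]
  ]
}}

```text
time: 11.67
tool_pos: [0.4736, -0.0688, 0.0855]
ee_rot: [-179.9, 0.4, -0.0]
force: [-0.6, 0.1, 0.0]
opening: -0.002
```

Request:
{"api": "servo_tool", "payload": {
  "plan": [
    [[0.2,1,-0.8,0,0,0],[0.2,1,-0.4,0,0,0],[0.2,1,0,0,0,0],[0.2,1,0,0,0,0],[0.2,1,0,0,0,0]]
  ],
  "claw": 0.2
}}

```text
time: 12.08
tool_pos: [0.4997, -0.1946, 0.1151]
ee_rot: [-179.9, 0.3, 0.0]
force: [0.4, -0.6, -0.1]
opening: 0.598
```

```bash
cat > d.py <<'E'
from h import *
fs={n:bot.grab_frame(n) for n in("side","top")}
S,T=fs["side"],fs["top"]
for n,f,box in(("side",S,(300,325,238,258)),("top",T,(330,352,188,210))):
    x0,x1,y0,y1=box; im=f["img"][y0:y1,x0:x1].astype(int)
    print(n); print(im.sum(2)//3)
    cv2.imwrite(f"pics/oil_{n}.png",cv2.resize(f["img"][y0-5:y1+20,x0-10:x1+10,::-1],None,fx=12,fy=12,interpolation=cv2.INTER_CUBIC))
    for l in bot.landmark_of(f,"oil")[:2]: print(l["position"],l["conf"])
    for l in bot.outline_of(f,"oil")[:1]:
        ys,xs=np.where(l["mask"]);print(xs.min(),xs.max(),ys.min(),ys.max(),xs.mean(),ys.mean())
for z in(0,.03,.059): print(z,proj(S,(.5624,-.3877,z)),proj(T,(.5624,-.3877,z)))
print(bot.read_state()["tool_pos"])
E
python3 d.py
```

```text
side
[[211 210 209 211 211 213 210 211 209 209 212 210 209 209 209 209 207 208
  208 211 211 212 212 212 209]
 [211 211 211 210 210 210 209 212 214 210 211 210 211 208 210 210 210 210
  210 211 211 211 212 211 209]
 [212 213 210 209 211 210 211 211 212 210 209 208 209 210 210 210 209 211
  212 212 212 212 211 210 209]
 [210 209 212 210 211 211 213 210 212 208 209 210 211 211 210 210 209 212
  211 211 211 213 209 208 210]
 [210 210 209 211 211 209 210 211 209 209 208 207 207 207 206 207 209 212
  213 212 213 213 209 211 210]
 [208 210 211 211 210 210 211 209 208 209 207 202 176 162 154 160 177 200
  209 211 210 210 210 209 210]
 [211 210 210 209 211 212 210 207 209 208 191 157 121 108 104 108 119 151
  192 209 211 210 209 211 212]
 [211 212 210 211 210 212 211 207 209 205 171 119  90  92  94  92  91 103
  147 196 208 210 209 210 211]
 [213 211 210 209 210 211 211 209 211 206 160  97  76  80  87  87  83  89
  117 187 209 211 211 211 212]
 [211 212 210 211 212 212 211 210 209 209 155  91  71  73  78  79  82  84
  112 185 207 211 213 209 209]
 [211 210 212 212 213 210 210 211 213 207 155
[... 2743 characters left out ...]
121 129 129 129
  128 129 130 129]
 [129 128 128 127 128 124 103  90  86  86  86  87  87  98 122 129 130 129
  128 129 131 130]
 [129 130 129 129 129 125 102  89  89  88  87  89  87  97 122 130 129 129
  130 130 130 130]
 [129 128 128 129 131 123 100  88  87  89  88  90  87  97 120 128 130 129
  129 128 131 130]
 [129 129 130 130 128 116  95  89  88  88  89  86  87  98 121 128 129 129
  128 129 130 130]]
[341.8, 203.0] 0.64
336 347 195 205 341.20212765957444 200.08510638297872
0 [313.36971488 267.18929838] [340.27249325 201.66860488]
0.03 [314.03934054 256.22893425] [342.03459197 200.32234416]
0.059 [314.69728927 245.34902057] [343.79623216 198.97629595]
[ 0.49964196 -0.19241272  0.11433294]
```

View pics/oil_top.png

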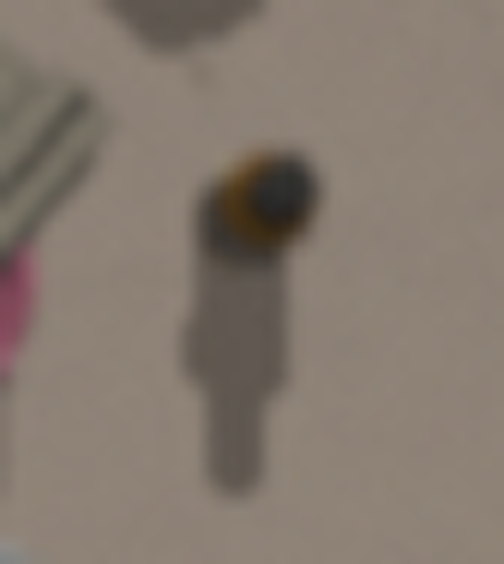

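View pics/oil_side.png

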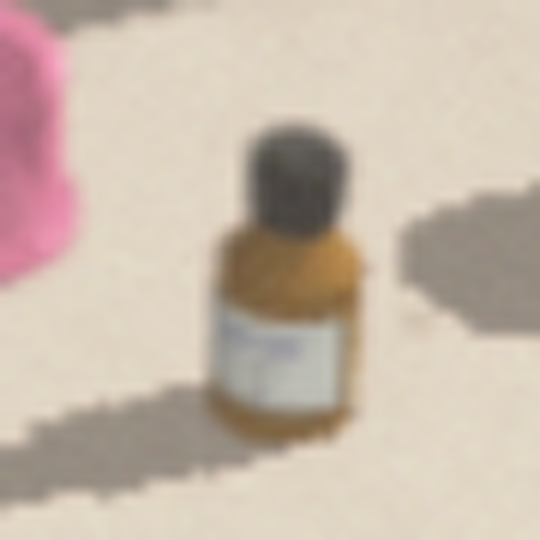

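The picture shows the cap at top (343,199) and side (314,245), which agrees with a bottle at about (0.562, -0.386). Moving above it.

Request:
{"api": "servo_tool", "payload": {
  "plan": [
    [[0.5,1,0,0,0,0],[0.5,1,0,0,0,0],[0.5,1,0,0,0,0],[0.5,1,0,0,0,0],[0.5,1,0,0,0,0]]
  ]
}}

```text
time: 12.8
tool_pos: [0.5636, -0.3179, 0.1141]
ee_rot: [-179.9, 0.3, 0.1]
force: [0.7, 0.3, 0.6]
opening: 0.597
```

Request:
{"api": "servo_tool", "payload": {
  "plan": [
    [[0,1,0,0,0,0],[0,1,0,0,0,0],[0,0.7,0,0,0,0],[0,0,0,0,0,0],[0,0,0,0,0,0]]
  ]
}}

```text
time: 13.22
tool_pos: [0.5625, -0.3858, 0.1138]
ee_rot: [-179.9, 0.3, -0.0]
force: [-0.7, 0.3, -0.7]
opening: 0.6
```

Request:
{"api": "servo_tool", "payload": {
  "plan": [
    [[0,0,0.7,0,0,0],[0,0,0.8,0,0,0],[0,0,0.7,0,0,0],[0,0,0.4,0,0,0],[0,0,0.15,0,0,0]]
  ]
}}

```text
time: 13.63
tool_pos: [0.5625, -0.383, 0.0435]
ee_rot: [-179.8, 0.4, 0.1]
force: [-0.2, 0.5, -0.3]
opening: 0.597
```

```bash
cat > e.py <<'E'
from h import *
import sys
n,x0,x1,y0,y1,out=sys.argv[1],*map(int,sys.argv[2:6]),sys.argv[6]
f=bot.grab_frame(n)
s=min(800/(x1-x0),600/(y1-y0));cv2.imwrite(f"pics/{out}.png",cv2.resize(f["img"][y0:y1,x0:x1,::-1],None,fx=s,fy=s,interpolation=cv2.INTER_CUBIC))
s=bot.read_state();print(s["tool_pos"],s["time"],s["opening"])
E
python3 e.py side 270 350 215 275 oil5
```

```text
[ 0.56256748 -0.38383886  0.04386228] 13.6833 0.5982866044859275
```

View pics/oil5.png

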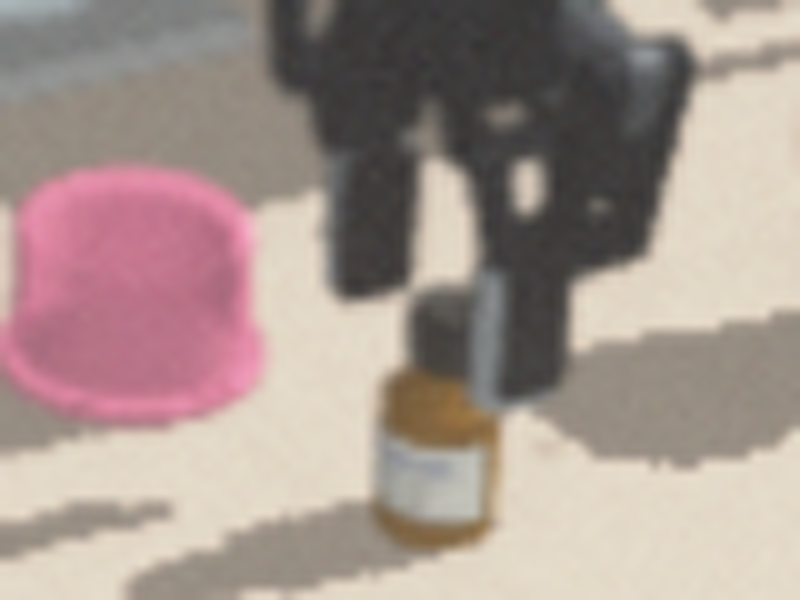

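The cap is between the fingers. I'll raise 2 mm to clear the shoulder and close gently.

Request:
{"api": "servo_tool", "payload": {
  "plan": [
    [[0,0.05,-0.09,0,0,0],[0,0,0,0,0,0],[0,0,0,0,0,0],[0,0,0,0,0,0],[0,0,0,0,0,0]]
  ],
  "claw": -1,
  "newtons": 25
}}

```text
time: 14.1
tool_pos: [0.5637, -0.3882, 0.0493]
ee_rot: [180.0, 0.1, 0.0]
force: [-0.3, 1.3, 6.5]
opening: 0.203
```

Request:
{"api": "servo_tool", "payload": {
  "plan": [
    [[0,0,0,0,0,0],[0,0,0,0,0,0],[0,0,0,0,0,0],[0,0,-0.1,0,0,0],[0,0,-0.2,0,0,0]]
  ]
}}

```text
time: 14.52
tool_pos: [0.5623, -0.3873, 0.0549]
ee_rot: [-179.9, 0.3, -0.0]
force: [-0.3, 0.6, -0.7]
opening: 0.206
```

```bash
python3 e.py side 270 350 215 275 oil6
```

```text
[ 0.56295106 -0.38783087  0.05621555] 14.5667 0.21016276210269122
```

View pics/oil6.png

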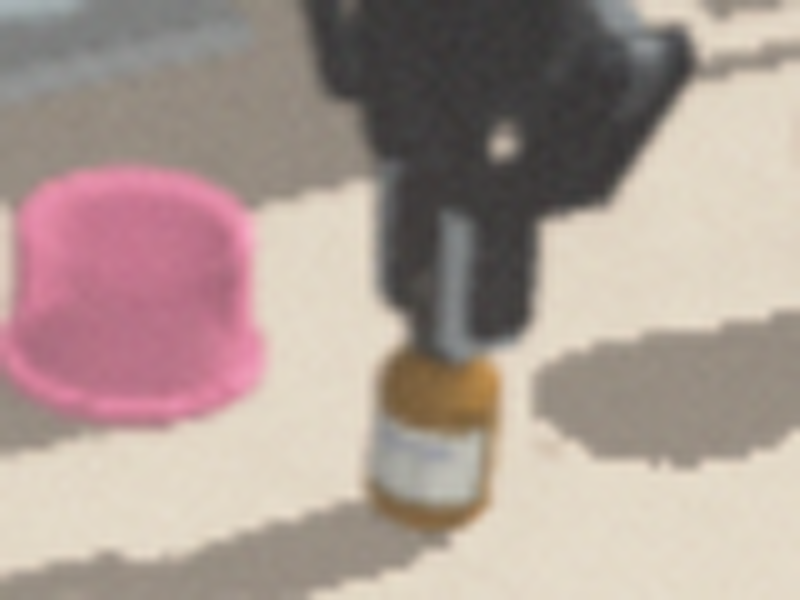

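The bottle is gripped (opening 0.21 × 85 ≈ 18 mm) and lifted. Raising it, then measuring the dish.

Request:
{"api": "servo_tool", "payload": {
  "plan": [
    [[0,0,-0.5,0,0,0],[0,0,-0.7,0,0,0],[0,0,-0.8,0,0,0],[0,0,-0.7,0,0,0],[0,0,-0.4,0,0,0]]
  ]
}}

```text
time: 14.98
tool_pos: [0.5639, -0.3886, 0.1357]
ee_rot: [179.9, 0.1, -0.0]
force: [-0.2, 0.8, -0.4]
opening: 0.201
```

```bash
cat > dish.py <<'E'
from h import *
import sys
S,T=bot.grab_frame("side"),bot.grab_frame("top")
def fitcircle(f,z,r,guess,pix=None,name="dish"):
    pass
for nm,n,f in(("dish","side",S),("dish","top",T),("cover","side",S),("cover","top",T)):
    for o in bot.outline_of(f,nm)[:3]:
        ys,xs=np.where(o["mask"]); print(nm,n,round(o["conf"],2),xs.min(),xs.max(),ys.min(),ys.max(),len(xs),xs.mean().round(2),ys.mean().round(2))
        np.save(f"m_{nm}_{n}.npy",o["mask"]) if o is bot else None
for nm in("dish_rim","dish","cover"):
    for n,f in(("side",S),("top",T)): print(nm,n,[(np.round(l["position"],1).tolist(),round(l["conf"],2)) for l in bot.landmark_of(f,nm)[:3]])
def crop(f,x0,y0,w,h,out,circs):
    s=8; im=cv2.resize(f["img"][y0:y0+h,x0:x0+w,::-1],None,fx=s,fy=s,interpolation=cv2.INTER_CUBIC)
    for (c,r,z,col) in circs:
        a=np.linspace(0,2*np.pi,60); P=np.array([proj(f,(c[0]+r*np.cos(t),c[1]+r*np.sin(t),z)) for t in a])
        P=((P-[x0,y0]+.5)*s).astype(np.int32); cv2.polylines(im,[P],True,col,1)
    cv2.imwrite(f"pics/{out}.png",im)
d=eval(sys.argv[1]); c=eval(sys.argv[2]);tag=sys.argv[3]
cd=[(d,.035,.044,(0,0,255)),(d,.027,.044,(0,255,255)),(d,.031,.004,(0,255,0))]
cc=[(c,.031,.040,(0,0,255)),(c,.035,.0,(0,255,0))]
for n,f in(("side",S),("top",T)):
    for nm,X,cs in(("dish",d,cd),("cov",c,cc)):
        p=proj(f,(*X,.02)).astype(int); crop(f,p[0]-22,p[1]-20,44,40,f"{nm}_{n}{tag}",cs)
def pair(o,tag): cv2.imwrite(f"pics/{o}{tag}.png",np.hstack([cv2.imread(f"pics/{o}_{n}{tag}.png") for n in("side","top")]))
pair("dish",tag);pair("cov",tag)
s=bot.read_state();print(s["time"],s["tool_pos"])
E
python3 dish.py "(.612,-.079)" "(.434,-.2985)" 1
```

```text
dish side 0.55 258 279 198 216 365 268.62 206.74
dish top 0.71 243 262 173 193 333 253.04 183.07
dish top 0.52 228 271 170 226 2083 249.39 200.57
cover side 0.68 202 227 227 251 541 214.38 239.27
cover side 0.55 234 261 243 271 651 247.33 256.53
cover side 0.55 269 294 232 256 539 281.87 244.53
cover top 0.52 171 303 98 159 6631 235.74 129.42
dish_rim side [([267.6, 200.3], 0.87)]
dish_rim top [([257.8, 182.5], 0.72)]
dish side [([265.9, 211.1], 0.61)]
dish top [([251.4, 187.2], 0.74), ([137.1, 177.5], 0.58)]
cover side [([284.6, 250.6], 0.9), ([212.1, 247.4], 0.81), ([244.8, 260.6], 0.62)]
cover top [([316.4, 207.2], 0.54)]
15.5833 [ 0.56292265 -0.38759721  0.13220531]
```

View pics/dish1.png

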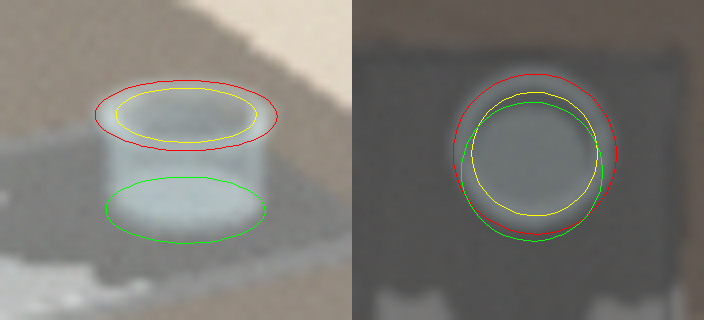

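View pics/cov1.png

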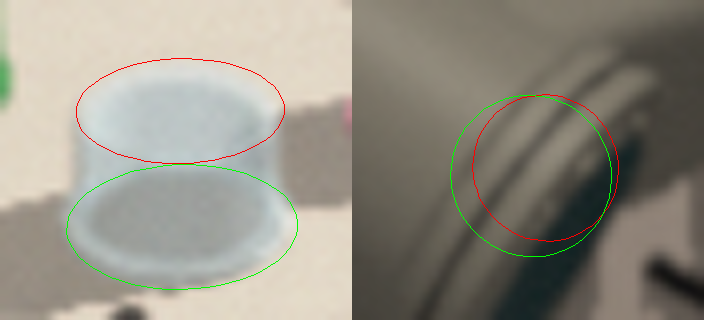

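The overlays fit the dish to about half a pixel, at roughly (0.613, -0.078). Carrying the bottle there.

Request:
{"api": "servo_tool", "payload": {
  "plan": [
    [[0.1,-0.3,0,0,0,0],[0.1,-0.6,0,0,0,0],[0.1,-0.9,0,0,0,0],[0.1,-1,0,0,0,0],[0.1,-1,0,0,0,0]]
  ]
}}

```text
time: 16.0
tool_pos: [0.576, -0.2899, 0.1327]
ee_rot: [-179.9, 0.2, 0.0]
force: [0.2, 0.4, -0.6]
opening: 0.202
```

Request:
{"api": "servo_tool", "payload": {
  "plan": [
    [[0.2,-1,0,0,0,0],[0.2,-1,0,0,0,0],[0.2,-1,0,0,0,0],[0.2,-1,0,0,0,0],[0.2,-1,0,0,0,0]]
  ]
}}

```text
time: 16.42
tool_pos: [0.6008, -0.1642, 0.1329]
ee_rot: [-179.9, 0.2, 0.1]
force: [-0.5, -0.2, -0.1]
opening: 0.203
```

Request:
{"api": "servo_tool", "payload": {
  "plan": [
    [[0.2,-1,0,0,0,0],[0.1,-1,0,0,0,0],[0.1,-0.8,0,0,0,0],[0.1,-0.5,0,0,0,0],[0,-0.2,0,0,0,0]]
  ]
}}

```text
time: 16.83
tool_pos: [0.6137, -0.0756, 0.1326]
ee_rot: [-179.8, 0.2, 0.3]
force: [0.2, 1.3, -0.7]
opening: 0.204
```

```bash
python3 e.py side 225 325 155 230 oil7;python3 -c "
from h import *
f=bot.grab_frame('top');print(proj(f,(.613,-.078,.09)))"
```

```text
[ 0.61338517 -0.0765331   0.13269447] 16.8833 0.2038707093351407
[253.49796256 179.78111784]
```

View pics/oil7.png

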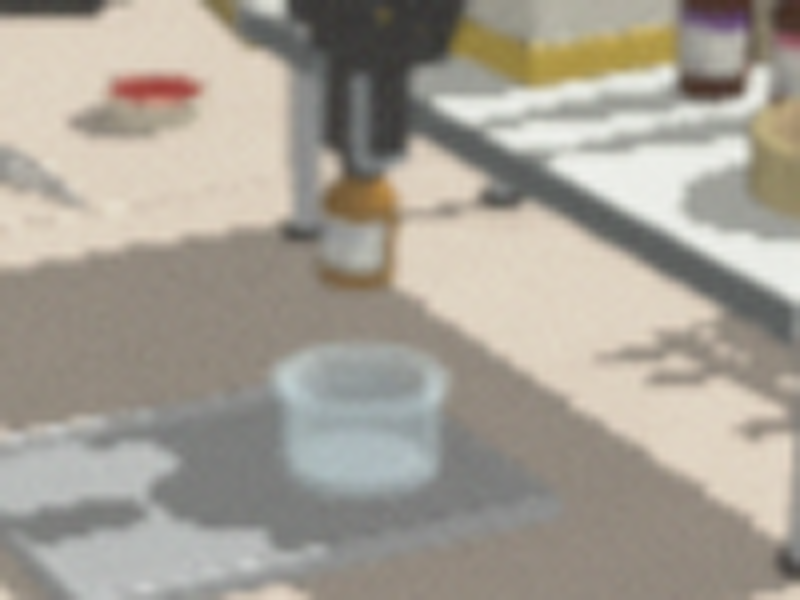

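The bottle, centred at crop x≈360, is lined up with the dish at crop x≈362. Lowering it.

Request:
{"api": "servo_tool", "payload": {
  "plan": [
    [[0,0.05,0.5,0,0,0],[0,0,0.7,0,0,0],[0,0,0.7,0,0,0],[0,0,0.5,0,0,0],[0,0,0.2,0,0,0]]
  ]
}}

```text
time: 17.35
tool_pos: [0.6111, -0.0831, 0.0652]
ee_rot: [-180.0, 0.4, -0.1]
force: [-0.5, -0.5, -1.6]
opening: 0.202
```

Request:
{"api": "servo_tool", "payload": {
  "plan": [
    [[0,0,0.12,0,0,0],[0,0,0.1,0,0,0],[0,0,0.06,0,0,0],[0,0,0,0,0,0],[0,0,0,0,0,0]]
  ]
}}

```text
time: 17.77
tool_pos: [0.6134, -0.0815, 0.0614]
ee_rot: [-180.0, 0.1, 0.0]
force: [-0.5, -0.3, -0.7]
opening: 0.206
```

Request:
{"api": "servo_tool", "payload": {
  "plan": [
    [[0,-0.08,0.06,0,0,0],[0,0,0.06,0,0,0],[0,0,0.04,0,0,0],[0,0,0,0,0,0],[0,0,0,0,0,0]]
  ]
}}

```text
time: 18.18
tool_pos: [0.6141, -0.0788, 0.0582]
ee_rot: [-179.9, 0.1, 0.0]
force: [-1.0, 0.5, 7.4]
opening: 0.204
```

It has touched down (7 N). Releasing.

Request:
{"api": "servo_tool", "payload": {
  "plan": [
    [[0,0,-0.02,0,0,0],[0,0,0,0,0,0],[0,0,0,0,0,0],[0,0,0,0,0,0],[0,0,0,0,0,0]]
  ],
  "claw": 0.0
}}

```text
time: 18.6
tool_pos: [0.6127, -0.0794, 0.0571]
ee_rot: [-180.0, 0.2, 0.0]
force: [-0.2, -0.7, 0.4]
opening: 0.498
```

Request:
{"api": "servo_tool", "payload": {
  "plan": [
    [[0,0,-0.2,0,0,0],[0,0,-0.5,0,0,0],[0,0,-1,0,0,0],[0,0,-1,0,0,0],[0,0,-1,0,0,0]]
  ]
}}

```text
time: 19.02
tool_pos: [0.6132, -0.0797, 0.1517]
ee_rot: [-180.0, 0.2, -0.0]
force: [0.4, -0.1, -0.8]
opening: 0.502
```

```bash
python3 e.py side 225 325 155 230 oil8
```

```text
[ 0.61635278 -0.08059453  0.15698381] 19.0667 0.5032076478168197
```

View pics/oil8.png

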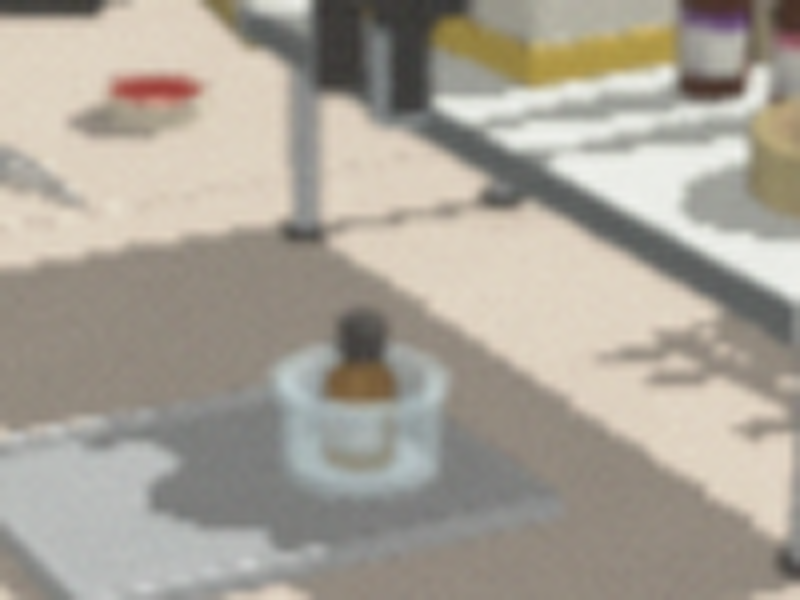

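The bottle is standing upright near the centre of the dish, with its cap at crop (361,330). Now to refine the cover position while the arm is clear of it.

```bash
python3 dish.py "(.612,-.0785)" "(.4335,-.299)" 2
```

```text
dish side 0.34 234 261 243 270 646 247.37 256.65
dish top 0.5 255 262 180 192 49 258.9 186.59
cover side 0.97 234 260 243 271 633 247.35 256.74
cover side 0.87 269 296 231 256 626 282.77 243.61
cover side 0.68 201 227 227 252 589 214.14 239.66
cover top 0.89 271 291 240 258 321 281.68 248.96
cover top 0.73 303 322 198 217 325 312.27 207.62
cover top 0.67 306 325 227 247 312 315.62 237.02
dish_rim side [([267.2, 203.8], 0.73)]
dish_rim top [([253.3, 186.4], 0.61)]
dish side [([268.3, 210.1], 0.77)]
dish top [([252.1, 187.1], 0.6)]
cover side [([284.9, 251.2], 0.66), ([247.8, 260.6], 0.59), ([211.5, 250.2], 0.58)]
cover top [([313.8, 207.0], 0.79), ([281.1, 249.2], 0.76), ([251.6, 183.8], 0.16)]
19.6667 [ 0.61296712 -0.07952251  0.14927744]
```

View pics/cov2.png

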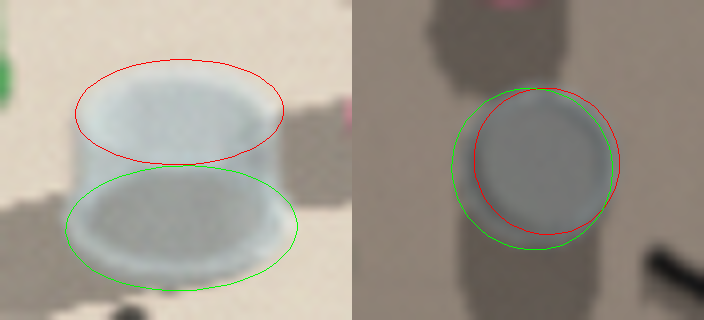

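```bash
cat > fit.py <<'E'
from h import *
import sys
def hull(f,x,y,z0,flip):
    a=np.linspace(0,2*np.pi,40); pts=[]
    rings=[(0,.031),(.035,.035),(.040,.035)] if not flip else [(0,.035),(.005,.035),(.040,.031)]
    return [cv2.convexHull(np.array([proj(f,(x+r*np.cos(t),y+r*np.sin(t),z0+z)) for z,r in rr for t in a]).astype(np.float32)) for rr in ((rings[:2],rings[1:]))]
def sil(f,x,y,z0,flip,box,s=4):
    x0,y0,w,h=box; m=np.zeros((h*s,w*s),np.uint8)
    for H in hull(f,x,y,z0,flip):
        cv2.fillConvexPoly(m,np.round((H-[x0,y0]+.5)*s-.5).astype(np.int32),1)
    return m
def fit(fm,z0,flip,g):
    "fm list of (frame,mask)"
    best=[]
    boxes=[]
    for f,m in fm:
        p=proj(f,(*g,z0+.02)).astype(int); b=(p[0]-25,p[1]-25,50,50)
        boxes.append((f,b,cv2.resize(m[b[1]:b[1]+50,b[0]:b[0]+50].astype(np.uint8),None,fx=4,fy=4,interpolation=cv2.INTER_NEAREST)))
    def cost(v):
        return -sum((sil(f,v[0],v[1],z0,flip,b)&M).sum()/(sil(f,v[0],v[1],z0,flip,b)|M).sum() for f,b,M in boxes)/len(boxes)
    for st in(.003,.001,.0005):
        g=min(((g[0]+i*st,g[1]+j*st) for i in range(-4,5) for j in range(-4,5)),key=cost)
    return np.round(g,4),round(-cost(g),3)
def pick(f,nm,X):
    p=proj(f,X); l=[o for o in bot.outline_of(f,nm) if np.linalg.norm(np.array(np.where(o["mask"])).mean(1)[::-1]-p)<7 and o["mask"].sum()<900]
    return l[0]["mask"] if l else None
if __name__=="__main__":
    S,T=bot.grab_frame("side"),bot.grab_frame("top")
    for nm,g,z0,fl in(("cover",(.4335,-.299),0,True),("dish",(.612,-.0785),.004,False)):
        ms=[(n,f,pick(f,nm,(*g,z0+.02))) for n,f in(("side",S),("top",T))]
        for k in(["side"],["top"],["side","top"]):
            q=[(f,m) for n,f,m in ms if n in k and m is not None]
            if q: print(nm,k,fit(q,z0,fl,g))
    print(bot.read_state()["time"])
E
python3 fit.py
```

```text
cover ['side'] (array([ 0.4335, -0.2965]), np.float64(0.918))
cover ['top'] (array([ 0.4365, -0.299 ]), np.float64(0.94))
cover ['side', 'top'] (array([ 0.4345, -0.298 ]), np.float64(0.911))
dish ['side'] (array([ 0.6115, -0.0685]), np.float64(0.714))
dish ['side', 'top'] (array([ 0.6115, -0.0685]), np.float64(0.714))
19.9667
```

Cover ≈ (0.435, -0.298), with the side and top fits agreeing within 3 mm. Moving over it with the gripper open.

Request:
{"api": "servo_tool", "payload": {
  "plan": [
    [[-0.7,0.9,0,0,0,0],[-0.8,1,0,0,0,0],[-0.8,1,0,0,0,0],[-0.8,1,0,0,0,0],[-0.8,1,0,0,0,0]]
  ],
  "claw": 1
}}

```text
time: 20.38
tool_pos: [0.5148, -0.203, 0.1502]
ee_rot: [-180.0, 0.2, 0.0]
force: [0.3, -0.7, 0.3]
opening: 1.001
```

Request:
{"api": "servo_tool", "payload": {
  "plan": [
    [[-0.8,1,0,0,0,0],[-0.8,1,0,0,0,0],[-0.8,1,0,0,0,0],[-0.7,0.8,0,0,0,0],[0,0,0,0,0,0]]
  ]
}}

```text
time: 20.8
tool_pos: [0.4334, -0.3028, 0.151]
ee_rot: [179.8, 0.3, -0.5]
force: [0.0, -1.2, 0.7]
opening: 0.999
```

```bash
python3 fit.py; python3 dish.py "(.612,-.0785)" "(.4345,-.298)" 3 | tail -1
```

```text
cover ['side'] (array([ 0.4335, -0.2965]), np.float64(0.845))
cover ['side', 'top'] (array([ 0.4335, -0.2965]), np.float64(0.845))
dish ['side'] (array([ 0.6155, -0.0645]), np.float64(0.589))
dish ['top'] (array([ 0.613, -0.077]), np.float64(0.781))
dish ['side', 'top'] (array([ 0.6125, -0.077 ]), np.float64(0.677))
21.1
21.7 [ 0.43820463 -0.29699262  0.15027918]
```

View pics/dish3.png

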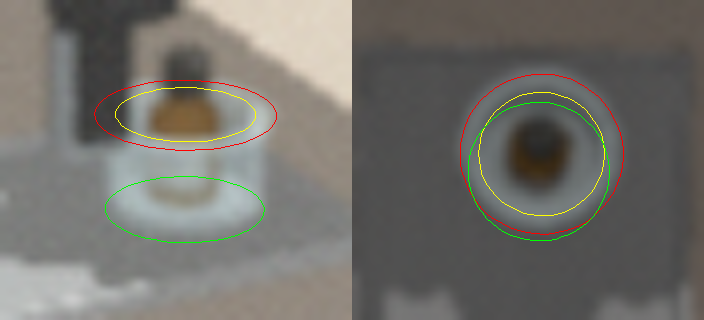

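Request:
{"api": "servo_tool", "payload": {
  "plan": [
    [[-0.06,0,0.8,0,0,0],[-0.06,0,0.9,0,0,0],[0,0,0.9,0,0,0],[0,0,0.9,0,0,0],[0,0,0.4,0,0,0]]
  ]
}}

```text
time: 22.12
tool_pos: [0.4337, -0.2961, 0.0506]
ee_rot: [-179.9, 0.4, -0.0]
force: [-0.8, -0.3, 0.7]
opening: 1.002
```

```bash
python3 e.py side 200 300 205 280 cov4
```

```text
[ 0.4332926  -0.29582608  0.04988601] 22.1667 0.9992988591660208
```

View pics/cov4.png

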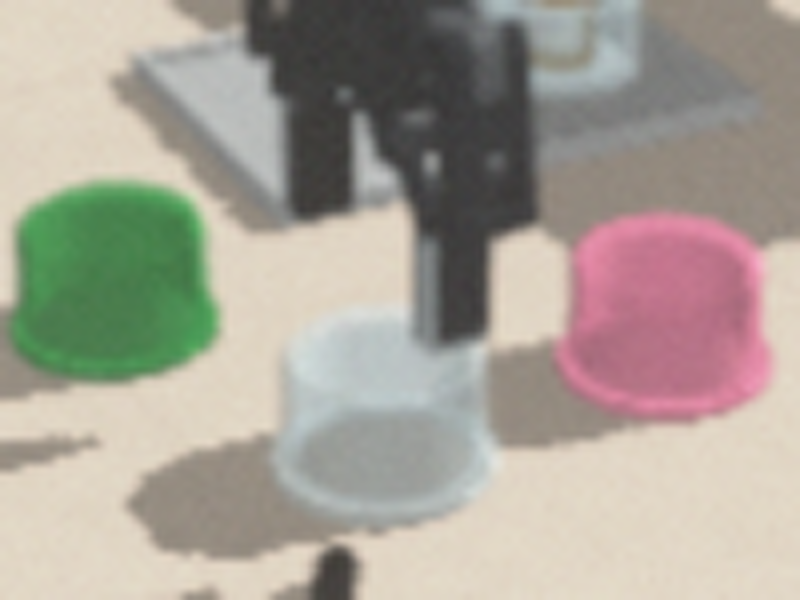

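The fingers straddle the clear cover: tips at crop (320,215) and (452,345), cover top at about (388,350). Descending.

Request:
{"api": "servo_tool", "payload": {
  "plan": [
    [[0.04,0.06,0.5,0,0,0],[0,0,0.5,0,0,0],[0,0,0.4,0,0,0],[0,0,0.25,0,0,0],[0,0,0.1,0,0,0]]
  ]
}}

```text
time: 22.58
tool_pos: [0.4356, -0.2984, 0.0085]
ee_rot: [-179.9, 0.2, -0.0]
force: [-0.9, 0.4, -0.0]
opening: 1.0
```

```bash
python3 e.py side 200 300 205 280 cov5
```

```text
[ 0.43555215 -0.29833157  0.00846717] 22.6333 0.9993833891973358
```

View pics/cov5.png

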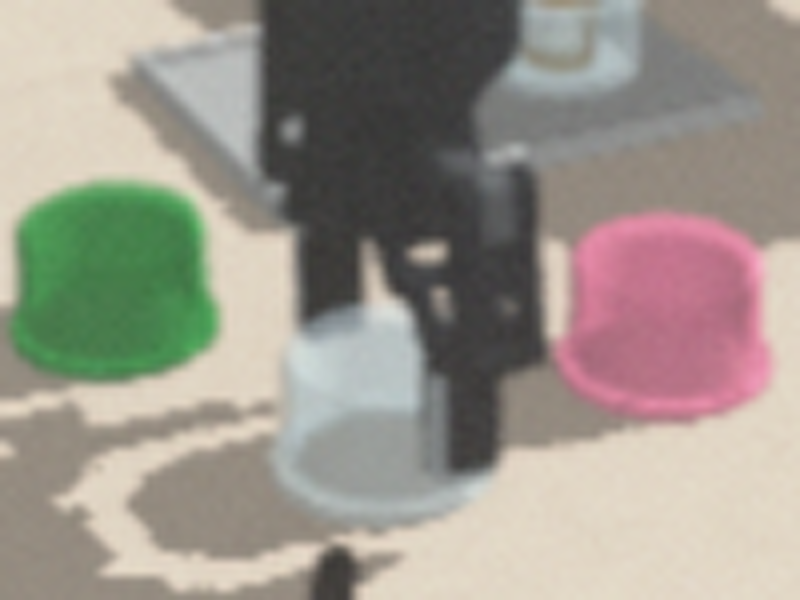

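Request:
{"api": "servo_tool", "payload": {
  "plan": [
    [[0,0,0.05,0,0,0],[0,0,0,0,0,0],[0,0,0,0,0,0],[0,0,0,0,0,0],[0,0,0,0,0,0]]
  ],
  "claw": -1,
  "newtons": 35
}}

```text
time: 23.05
tool_pos: [0.436, -0.2986, 0.0085]
ee_rot: [-180.0, 0.2, -0.0]
force: [-1.2, 0.0, 6.9]
opening: 0.708
```

```bash
python3 e.py side 200 300 205 280 cov6; python3 -c "
from h import *
print(bot.read_state()['force'])"
```

```text
[ 0.43600617 -0.29862587  0.00856123] 23.1 0.7093379416239134
[-0.9308186   0.87155628  6.35243623]
```

View pics/cov6.png

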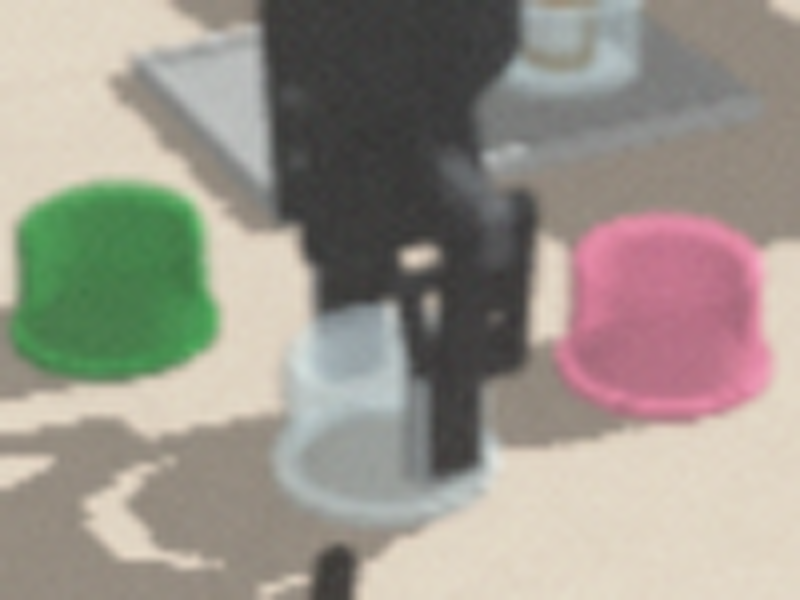

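The cover is gripped by its body (opening 0.71 ≈ 60 mm), with the tips above the flange. Lifting.

Request:
{"api": "servo_tool", "payload": {
  "plan": [
    [[0,0,-0.1,0,0,0],[0,0,-0.2,0,0,0],[0,0,-0.4,0,0,0],[0,0,-0.6,0,0,0],[0,0,-0.8,0,0,0]]
  ]
}}

```text
time: 23.52
tool_pos: [0.4352, -0.2979, 0.0605]
ee_rot: [-179.9, 0.3, -0.0]
force: [-0.5, 0.1, -1.0]
opening: 0.711
```

```bash
python3 e.py side 200 300 185 260 cov7
```

```text
[ 0.43716859 -0.2994488   0.0643295 ] 23.5667 0.7127513535133186
```

View pics/cov7.png

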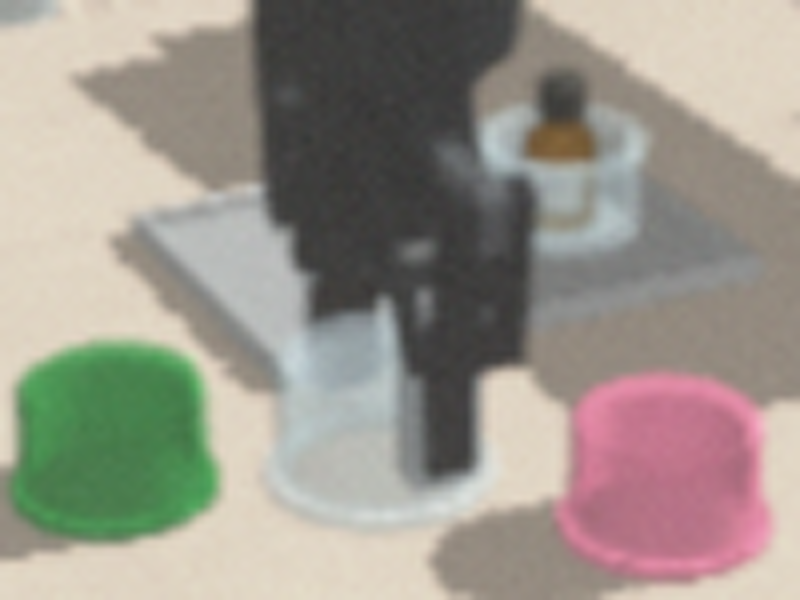

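Request:
{"api": "servo_tool", "payload": {
  "plan": [
    [[0.2,-0.3,-0.8,0,0,0],[0.4,-0.5,-0.8,0,0,0],[0.7,-0.8,-0.6,0,0,0],[0.8,-1,-0.3,0,0,0],[0.8,-1,0,0,0,0]]
  ]
}}

```text
time: 23.98
tool_pos: [0.5103, -0.2086, 0.1253]
ee_rot: [179.9, -0.0, -0.1]
force: [0.6, -0.3, -1.2]
opening: 0.71
```

Request:
{"api": "servo_tool", "payload": {
  "plan": [
    [[0.8,-1,0,0,0,0],[0.8,-1,0,0,0,0],[0.8,-1,0,0,0,0],[0.7,-0.9,0,0,0,0],[0.5,-0.6,0,0,0,0]]
  ]
}}

```text
time: 24.4
tool_pos: [0.6004, -0.092, 0.1227]
ee_rot: [-179.9, 0.1, 0.2]
force: [0.8, -0.0, -0.4]
opening: 0.708
```

Request:
{"api": "servo_tool", "payload": {
  "plan": [
    [[0.3,-0.4,0,0,0,0],[0.1,-0.2,0,0,0,0],[0,0,0,0,0,0],[0,0,0,0,0,0],[0,0,0,0,0,0]]
  ]
}}

```text
time: 24.82
tool_pos: [0.6075, -0.0831, 0.1225]
ee_rot: [180.0, 0.3, -0.2]
force: [-0.1, -0.2, -1.1]
opening: 0.709
```

```bash
cat > al.py <<'E'
from h import *
import sys
dx=eval(sys.argv[1]); off=eval(sys.argv[2]); tag=sys.argv[3]
S,T=bot.grab_frame("side"),bot.grab_frame("top"); s=bot.read_state(); p=np.array(s["tool_pos"]); print(s["time"],p,s["ee_rot"],s["opening"])
c=(p[0]+off[0],p[1]+off[1]); zb=p[2]-.0085
out=[]
for f in(S,T):
    q=proj(f,(*c,zb)).astype(int); x0,y0=q[0]-25,q[1]-28;k=8
    im=cv2.resize(f["img"][y0:y0+66,x0:x0+50,::-1],None,fx=k,fy=k,interpolation=cv2.INTER_CUBIC)
    for (cc,r,z,col) in((dx,.035,.044,(0,0,255)),(dx,.031,.006,(0,255,0)),(c,.035,zb,(255,0,255)),(c,.031,zb+.04,(255,0,0))):
        P=np.array([proj(f,(cc[0]+r*np.cos(t),cc[1]+r*np.sin(t),z)) for t in np.linspace(0,6.3,60)])
        cv2.polylines(im,[((P-[x0,y0]+.5)*k).astype(np.int32)],False,col,1)
    out.append(im)
cv2.imwrite(f"pics/{tag}.png",np.hstack(out))
E
python3 al.py "(.6125,-.078)" "(0,0)" al1
```

```text
24.9167 [ 0.60782074 -0.08279925  0.12253441] [ 1.79994735e+02  2.24744271e-01 -1.51157129e-01] 0.7073090246626286
```

View pics/al1.png

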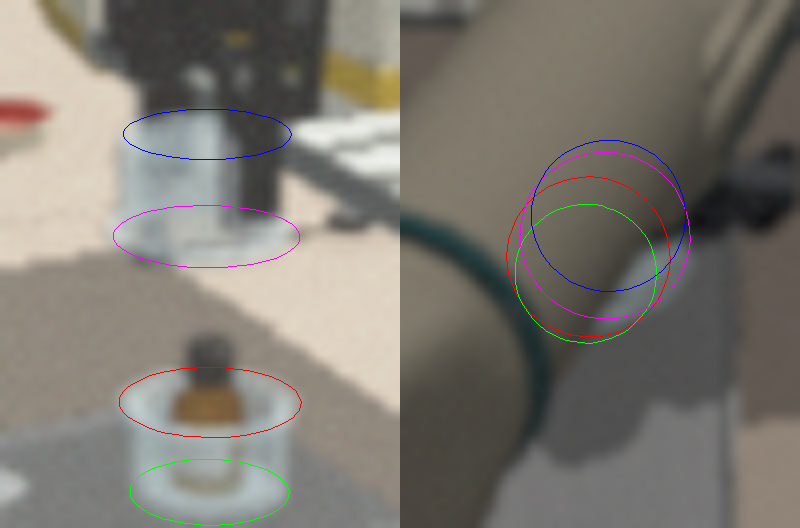

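The side view shows the cover above the dish, about 5 mm short in x and y. Correcting that and lowering to just above the rim.

Request:
{"api": "servo_tool", "payload": {
  "plan": [
    [[0.23,-0.18,0,0,0,0],[0,0,0,0,0,0],[0,0,0.4,0,0,0],[0,0,0.5,0,0,0],[0,0,0.4,0,0,0]]
  ]
}}

```text
time: 25.33
tool_pos: [0.6135, -0.0763, 0.0881]
ee_rot: [-180.0, 0.3, 0.0]
force: [-1.4, 0.4, -2.3]
opening: 0.709
```

Request:
{"api": "servo_tool", "payload": {
  "plan": [
    [[0,0,0.3,0,0,0],[0,0,0.2,0,0,0],[0,0,0.15,0,0,0],[0,0,0.05,0,0,0],[0,0,0,0,0,0]]
  ]
}}

```text
time: 25.75
tool_pos: [0.6141, -0.0765, 0.072]
ee_rot: [-180.0, 0.2, -0.0]
force: [0.5, -0.0, -0.9]
opening: 0.707
```

```bash
python3 al.py "(.6125,-.078)" "(-.001,0)" al2
```

```text
25.85 [ 0.61450162 -0.07657171  0.07262436] [-1.79973785e+02  1.62359187e-01 -5.01720801e-03] 0.7074094553944743
```

View pics/al2.png

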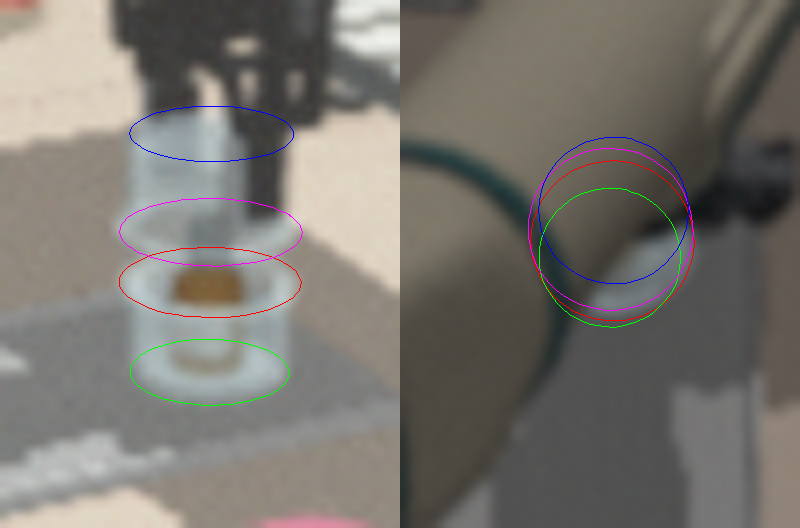

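Laterally (side view) the two flanges line up, both spanning crop x 120–300. I'll check the depth direction using the earlier top picture and the bottle cap, whose position the robot knows.

```bash
cat > g.py <<'E'
from h import *
T=bot.grab_frame("top"); 
o=proj(T,(.612,-.0785,.02)).astype(int)-[22,20]
im=cv2.imread("pics/dish_top3.png"); k=8
for z,nm in((.068,"cap"),): print(nm,"expected if at (.6130,-.0792):",(proj(T,(.613,-.0792,z))-o+.5)*k)
for c in((.6125,-.078),): print("rim expected",(proj(T,(*c,.044))-o+.5)*k)
r=cv2.resize(im[:, :352],(44*16,40*16),interpolation=cv2.INTER_CUBIC)
cv2.imwrite("pics/g.png",r[60:560])
g=im.sum(2).astype(float)
sub=g[95:170,145:235]; w=sub<np.percentile(sub,18); ys,xs=np.where(w); print("dark cap centroid",xs.mean()+145,ys.mean()+95)
E
python3 g.py
python3 - <<'E'
import sys;sys.path.insert(0,'.')
E
```

```text
cap expected if at (.6130,-.0792): [193.17783447 140.65993392]
rim expected [188.57345563 152.67968923]
dark cap centroid 185.2731829573935 154.28237259816206
```

View pics/g.png

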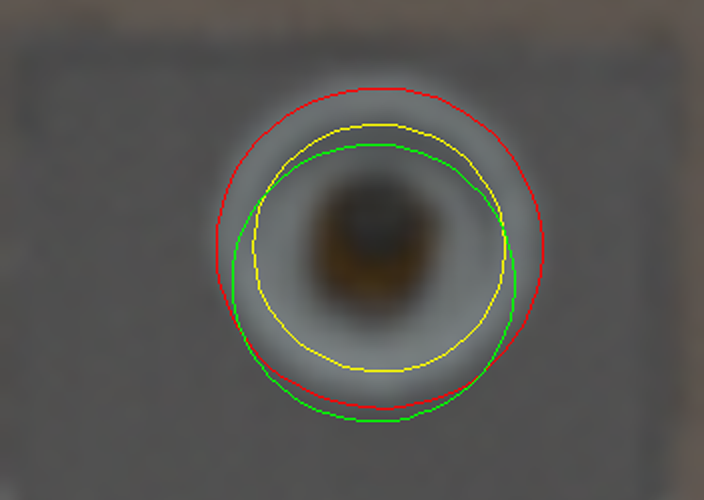

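The bottle cap in the top view shows a camera bias of about +1.8 mm in y, so in robot coordinates the dish is at about (0.6127, -0.0796). The side view's lateral line agrees with that. Shifting slightly and lowering until just above the rim.

Request:
{"api": "servo_tool", "payload": {
  "plan": [
    [[-0.05,0.11,0.1,0,0,0],[0,0,0.15,0,0,0],[0,0,0.15,0,0,0],[0,0,0.12,0,0,0],[0,0,0,0,0,0]]
  ]
}}

```text
time: 26.32
tool_pos: [0.6123, -0.079, 0.0584]
ee_rot: [-179.9, 0.3, 0.0]
force: [0.3, -0.5, -0.7]
opening: 0.71
```

```bash
python3 al.py "(.6125,-.079)" "(-.001,0)" al3
```

```text
26.4167 [ 0.61275457 -0.07912154  0.05898988] [-1.79960865e+02  2.31138286e-01  1.96026720e-03] 0.7105393329667559
```

View pics/al3.png

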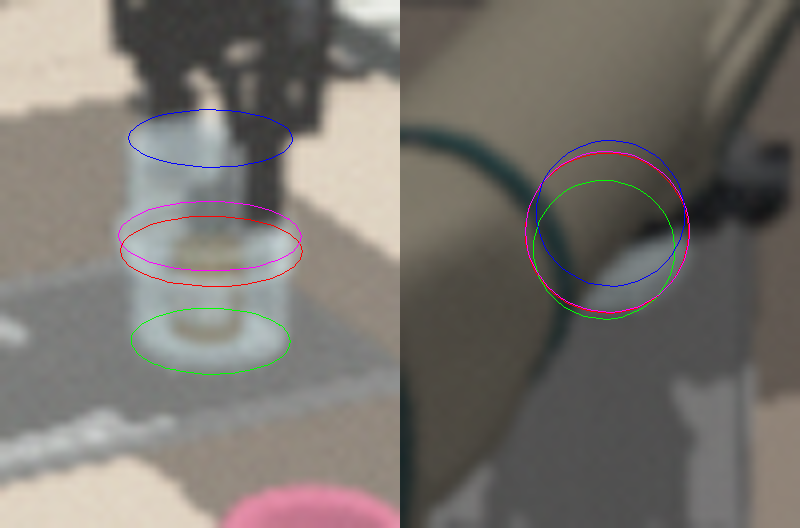

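Aligned in both views. Lowering onto the rim.

Request:
{"api": "servo_tool", "payload": {
  "plan": [
    [[0,0,0.06,0,0,0],[0,0,0.06,0,0,0],[0,0,0.05,0,0,0],[0,0,0.03,0,0,0],[0,0,0,0,0,0]]
  ]
}}

```text
time: 26.83
tool_pos: [0.6127, -0.0791, 0.0541]
ee_rot: [-180.0, 0.2, -0.0]
force: [0.3, -0.1, -0.6]
opening: 0.708
```

Request:
{"api": "servo_tool", "payload": {
  "plan": [
    [[0,0,0.04,0,0,0],[0,0,0.03,0,0,0],[0,0,0.03,0,0,0],[0,0,0,0,0,0],[0,0,0,0,0,0]]
  ]
}}

```text
time: 27.25
tool_pos: [0.613, -0.0792, 0.0526]
ee_rot: [-180.0, 0.2, -0.0]
force: [-1.5, 0.9, 5.0]
opening: 0.708
```

Contact came at the expected height (TCP 0.0526, 5 N). Checking before I release.

```bash
python3 e.py side 240 300 175 220 al4
```

```text
[ 0.61298074 -0.0792155   0.05262802] 27.3 0.7076453777025314
```

View pics/al4.png

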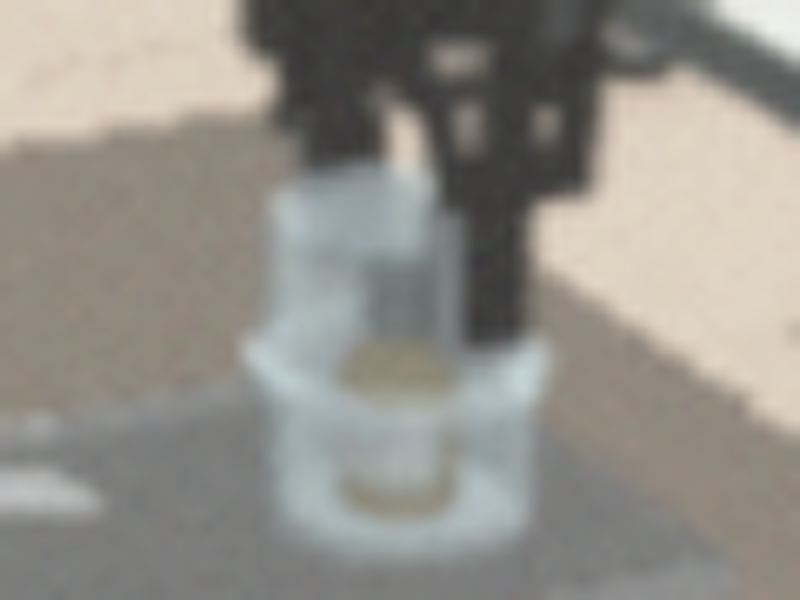

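The flanges coincide in the picture (crop x 245–548). Releasing.

Request:
{"api": "servo_tool", "payload": {
  "plan": [
    [[0,0,-0.02,0,0,0],[0,0,0,0,0,0],[0,0,0,0,0,0],[0,0,0,0,0,0],[0,0,0,0,0,0]]
  ],
  "claw": 1
}}

```text
time: 27.72
tool_pos: [0.6129, -0.0792, 0.0522]
ee_rot: [-180.0, 0.2, -0.0]
force: [-0.6, -0.5, 1.0]
opening: 1.004
```

Request:
{"api": "servo_tool", "payload": {
  "plan": [
    [[0,0,-0.2,0,0,0],[0,0,-0.5,0,0,0],[0,0,-0.8,0,0,0],[0,0,-1,0,0,0],[0,0,-1,0,0,0]]
  ]
}}

```text
time: 28.13
tool_pos: [0.613, -0.0794, 0.1415]
ee_rot: [-180.0, 0.2, -0.0]
force: [0.4, -0.2, 1.2]
opening: 1.0
```

Request:
{"api": "servo_tool", "payload": {
  "plan": [
    [[-0.5,0.8,-0.5,0,0,0],[-0.7,1,0,0,0,0],[-0.7,1,0,0,0,0],[-0.7,1,0,0,0,0],[-0.7,1,0,0,0,0]]
  ]
}}

```text
time: 28.55
tool_pos: [0.5302, -0.2004, 0.1539]
ee_rot: [-180.0, 0.1, 0.0]
force: [0.1, -0.3, -0.1]
opening: 1.0
```

Request:
{"api": "servo_tool", "payload": {
  "plan": [
    [[-0.5,1,0,0,0,0],[-0.5,1,0,0,0,0],[-0.3,0.5,0,0,0,0],[0,0,0,0,0,0],[0,0,0,0,0,0]]
  ]
}}

```text
time: 28.97
tool_pos: [0.4982, -0.2625, 0.1536]
ee_rot: [-180.0, 0.1, -0.1]
force: [0.1, 0.0, -0.4]
opening: 1.002
```

```bash
cat > fin.py <<'E'
from h import *
S,T=bot.grab_frame("side"),bot.grab_frame("top");k=9;out=[]
c=(.6125,-.0785)
for f in(S,T):
    x0,y0=(proj(f,(*c,.044)).astype(int)-[22,25]); im=cv2.resize(f["img"][y0:y0+50,x0:x0+44,::-1],None,fx=k,fy=k,interpolation=cv2.INTER_CUBIC); out.append(im)
cv2.imwrite("pics/fin.png",np.hstack(out))
for n,f in(("side",S),("top",T)):
    C=cloud(f); d=C[np.abs(C[...,0]-.6125)<.04]; d=d[(np.abs(d[:,1]+.078)<.04)&(d[:,2]>.075)]
    print(n,len(d),np.round(np.percentile(d,[2,50,98],axis=0),4).tolist() if len(d) else "")
    for nm in("tray_back_left","tray_back_right","shelf_front","beaker","marker","tweezers"): print(nm,[(np.round(l["position"],1).tolist(),round(l["conf"],2)) for l in bot.landmark_of(f,nm)[:2]])
s=bot.read_state();print(s["time"],s["tool_pos"],s["force"])
E
python3 fin.py
```

```text
side 85 [[0.578, -0.1082, 0.0757], [0.5907, -0.0821, 0.0839], [0.6135, -0.0541, 0.0862]]
tray_back_left [([271.4, 203.1], 0.69)]
tray_back_right [([297.0, 218.5], 0.78)]
shelf_front [([288.7, 170.2], 0.95)]
beaker [([201.2, 185.3], 0.68)]
marker [([241.4, 295.5], 0.52)]
tweezers []
top 262 [[0.5805, -0.1072, 0.0772], [0.609, -0.0804, 0.0848], [0.6368, -0.0533, 0.0929]]
tray_back_left [([230.3, 170.8], 0.84)]
tray_back_right [([269.1, 167.1], 0.86)]
shelf_front [([239.1, 151.5], 0.98)]
beaker [([150.7, 211.9], 0.73), ([254.1, 183.7], 0.68)]
marker [([344.3, 259.1], 0.55)]
tweezers [([137.7, 177.5], 0.57)]
29.6667 [ 0.49821724 -0.26171541  0.15254199] [ 0.69682054  0.11148675 -0.38548354]
```

View pics/fin.png

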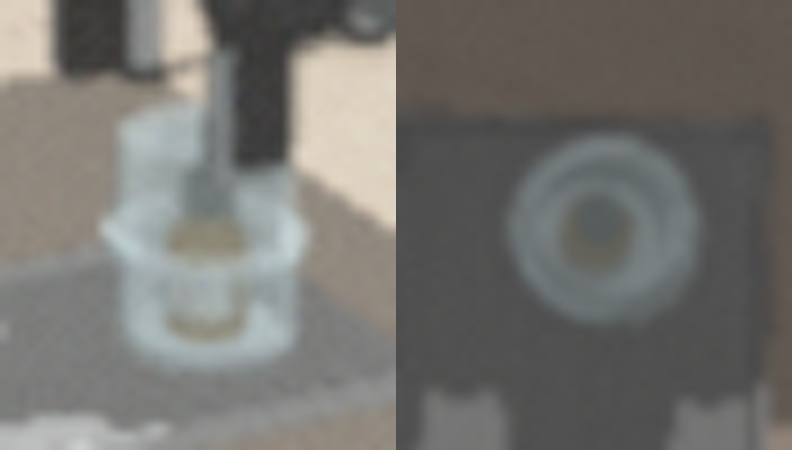

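The closed stack's top is at z≈0.084, as expected. I'll move the arm out of the side view and check the centring more closely.

Request:
{"api": "servo_tool", "payload": {
  "plan": [
    [[-0.5,1,-0.5,0,0,0],[-0.5,1,-0.5,0,0,0],[-0.5,1,-0.5,0,0,0],[-0.5,1,-0.5,0,0,0],[-0.5,1,-0.5,0,0,0]]
  ]
}}

```text
time: 30.08
tool_pos: [0.4351, -0.3879, 0.2159]
ee_rot: [-180.0, 0.2, -0.0]
force: [0.3, -0.2, 0.4]
opening: 1.003
```

```bash
cat > fin2.py <<'E'
from h import *
S,T=bot.grab_frame("side"),bot.grab_frame("top");k=9;out=[]
c=(.6125,-.0785)
rows=[]
for ov in(0,1):
  out=[]
  for f in(S,T):
    x0,y0=(proj(f,(*c,.044)).astype(int)-[22,16]); im=cv2.resize(f["img"][y0:y0+33,x0:x0+44,::-1],None,fx=k,fy=k,interpolation=cv2.INTER_CUBIC)
    if ov:
      for r,z,col in((.031,.084,(255,0,0)),(.035,.049,(255,0,255)),(.035,.039,(0,0,255)),(.031,.004,(0,255,0))):
        P=np.array([proj(f,(c[0]+r*np.cos(t),c[1]+r*np.sin(t),z)) for t in np.linspace(0,6.3,60)])
        cv2.polylines(im,[((P-[x0,y0]+.5)*k).astype(np.int32)],False,col,1)
    out.append(im)
  rows.append(np.hstack(out))
cv2.imwrite("pics/fin2.png",np.vstack(rows))
s=bot.read_state();print(s["time"],s["tool_pos"])
E
python3 fin2.py
```

```text
30.1833 [ 0.4329195  -0.3936131   0.21789347]
```

View pics/fin2.png

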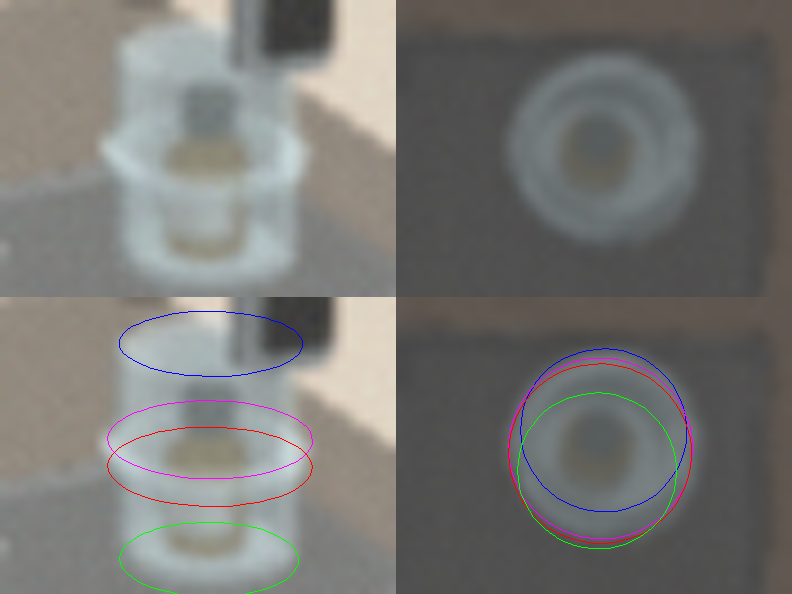

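Cover and dish are coaxial within about 1–2 mm in both views: side bodies span crop 118–296 and 120–298, and the top-view ring is round within about half a pixel. The tray is clear of the shelf, and the bystanders checked (beaker, pen, forceps) haven't moved. Handing in.

```bash
python3 -c "
from cell import bot
print(bot.hand_in())"
```

```text
the job is handed in; nothing more can be done
None
```

The bottle is closed up in the dish under its clear twin, and I handed the job in at about 30 s of the 69 s allowed. The hand-in gives no verdict.

**What I did:** I dragged the tray about 105 mm towards the robot with the fingertips, with the dish still standing on it. I then stood the oil bottle in the dish, holding it by the cap, and lowered the clear cover mouth-down onto the dish's rim.

**Last checks:**
- **Tray:** its back corners are about 20–35 mm in front of the shelf edge.
- **Bottle:** it stands upright near the centre of the dish.
- **Cover:** it touched the rim at the expected height, with 5 N of contact force. The top of the stack is at about 84 mm, and cover and dish are centred within about 1–2 mm in both views.
- **Bystanders:** the beaker and pen showed no movement in either view. The forceps were detected only in the top view at the end, and had not moved there.

**What did not go smoothly or disagreed:**
- **Slipping:** the fingertips slid about 10–15 mm on the tray floor before it moved, and I had to press harder.
- **Dish position:** the robot's record of where it set the bottle and the top camera disagreed by about 2 mm in y. I corrected for that before placing the cover.
- **Outline fits:** the silhouette fits of the dish with the bottle inside were poor, so I used picture overlays instead.

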